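# Blow out the hot-air nozzles on the purge station

## Task

Push every hot-air nozzle on the bench fully home onto a spigot of the air rail whose lamp is green. With all of them on, pull that rail's coupler sleeve right back to its stop, hold it there for a second and a half, and let go so that it snaps forward; never pull the other rail's sleeve. Then stand all the nozzles upright in the blue tray, and leave the other things on the bench where they are.

Things in the scene. Friction and masses are not known exactly. Their poses are not given: they have to be found in the camera images.
- nozzle0: hot-air nozzle, upright, 49 mm tall, 50 to 100 g (absent: None). Brass clamp collar 40 mm across, 8 mm tall, with a lug (look only); above it a round steel sleeve 30 mm across, to grip, from 8 to 34 mm above the underside, then a taper to the outlet. Bore from below: 24 mm wide, 34 mm deep. Origin: centre of the underside; z up. Round: its yaw does not matter
- nozzle1: hot-air nozzle, upright, 49 mm tall, 50 to 100 g (absent: None). Brass clamp collar 40 mm across, 8 mm tall, with a lug (look only); above it a round steel sleeve 30 mm across, to grip, from 8 to 34 mm above the underside, then a taper to the outlet. Bore from below: 24 mm wide, 34 mm deep. Origin: centre of the underside; z up. Round: its yaw does not matter
- nozzle2: hot-air nozzle, upright, 49 mm tall, 50 to 100 g (absent: None). Brass clamp collar 40 mm across, 8 mm tall, with a lug (look only); above it a round steel sleeve 30 mm across, to grip, from 8 to 34 mm above the underside, then a taper to the outlet. Bore from below: 24 mm wide, 34 mm deep. Origin: centre of the underside; z up. Round: its yaw does not matter
- nozzle3: hot-air nozzle, upright, 49 mm tall, 50 to 100 g (absent: None). Brass clamp collar 40 mm across, 8 mm tall, with a lug (look only); above it a round steel sleeve 30 mm across, to grip, from 8 to 34 mm above the underside, then a taper to the outlet. Bore from below: 24 mm wide, 34 mm deep. Origin: centre of the underside; z up. Round: its yaw does not matter
- station: fixed purge station: grey plate 215 x 338 x 8 mm with two aluminium air rails along its y (56 mm wide, 230 long, tops 30 mm above the bench): a at x = -65 mm, b at x = +65 mm. On each, from its -y end: a lamp, four upright brass spigots 48 mm apart, then beyond its +y end a level quick coupler with spring sleeve. Origin: centre of the underside; z up; may be turned a little
- spigot_a0 (a point): foot of spigot 0 of rail a, at station x = -65 mm (nearer the robot), on the rail's top face (30 mm above the bench). The spigot is 21 mm in diameter and 24 mm tall, its last 8 mm tapering to 14 mm. A nozzle is fully home when its underside stands on the rail here
- spigot_a1 (a point): foot of spigot 1 of rail a, at station x = -65 mm (nearer the robot), on the rail's top face (30 mm above the bench). The spigot is 21 mm in diameter and 24 mm tall, its last 8 mm tapering to 14 mm. A nozzle is fully home when its underside stands on the rail here
- spigot_a2 (a point): foot of spigot 2 of rail a, at station x = -65 mm (nearer the robot), on the rail's top face (30 mm above the bench). The spigot is 21 mm in diameter and 24 mm tall, its last 8 mm tapering to 14 mm. A nozzle is fully home when its underside stands on the rail here
- spigot_a3 (a point): foot of spigot 3 of rail a, at station x = -65 mm (nearer the robot), on the rail's top face (30 mm above the bench). The spigot is 21 mm in diameter and 24 mm tall, its last 8 mm tapering to 14 mm. A nozzle is fully home when its underside stands on the rail here
- lamp_seat_a (a point): centre of the lamp seat on top of rail a; the lamp standing here is rail a's lamp
- sleeve_a (a joint): spring sleeve of rail a's coupler: 0 forward (as the spring holds it), 0.012 m fully back at its stop. Back is along station -y, towards the spigots. The spring pushes forward with 6 N at 0 and 12 N at the stop, with some damping (45 N per m/s)
- sleeve_a_grip (a point): on the axis of rail a's coupler sleeve, 55 mm above the bench, moves with it: middle of its 29 mm thick, 32 mm long round part lying along station y. At its -y end, 16 mm away, starts a rim 36 mm across, 5 mm thick, to push against. Clear 32 mm below and on both sides; a fixed bracket (34 mm wide, 74 mm high) has its face 41 mm to -y of the point when forward
- spigot_b0 (a point): foot of spigot 0 of rail b, at station x = +65 mm (farther), on the rail's top face (30 mm above the bench). The spigot is 21 mm in diameter and 24 mm tall, its last 8 mm tapering to 14 mm. A nozzle is fully home when its underside stands on the rail here
- spigot_b1 (a point): foot of spigot 1 of rail b, at station x = +65 mm (farther), on the rail's top face (30 mm above the bench). The spigot is 21 mm in diameter and 24 mm tall, its last 8 mm tapering to 14 mm. A nozzle is fully home when its underside stands on the rail here
- spigot_b2 (a point): foot of spigot 2 of rail b, at station x = +65 mm (farther), on the rail's top face (30 mm above the bench). The spigot is 21 mm in diameter and 24 mm tall, its last 8 mm tapering to 14 mm. A nozzle is fully home when its underside stands on the rail here
- spigot_b3 (a point): foot of spigot 3 of rail b, at station x = +65 mm (farther), on the rail's top face (30 mm above the bench). The spigot is 21 mm in diameter and 24 mm tall, its last 8 mm tapering to 14 mm. A nozzle is fully home when its underside stands on the rail here
- lamp_seat_b (a point): centre of the lamp seat on top of rail b; the lamp standing here is rail b's lamp
- sleeve_b (a joint): spring sleeve of rail b's coupler: 0 forward (as the spring holds it), 0.012 m fully back at its stop. Back is along station -y, towards the spigots. The spring pushes forward with 6 N at 0 and 12 N at the stop, with some damping (45 N per m/s)
- sleeve_b_grip (a point): on the axis of rail b's coupler sleeve, 55 mm above the bench, moves with it: middle of its 29 mm thick, 32 mm long round part lying along station y. At its -y end, 16 mm away, starts a rim 36 mm across, 5 mm thick, to push against. Clear 32 mm below and on both sides; a fixed bracket (34 mm wide, 74 mm high) has its face 41 mm to -y of the point when forward
- lamp_green: green signal lamp, 30 mm across, 25 mm tall, fixed on the -y end of one of the two rails: that rail's air line is charged. Origin: centre of its underside
- lamp_red: red signal lamp, same size, fixed on the -y end of the other rail: that line is locked out. Origin: centre of its underside
- tray: fixed shallow blue tray, 210 mm along its x, 120 mm along its y, 14 mm tall, walls and floor 4 mm thick. Origin: centre of the underside, on the bench; inner floor 4 mm above it
- heat_sink: bystander: finned aluminium heat sink, 50 x 90 x 28 mm, origin at the centre of its underside
- wire_spool: bystander: orange wire spool, 52 mm across, 34 mm tall, origin at the centre of its underside
There are look-alikes about, which are no part of the job. What is shaped like the nozzle0 but red is not meant.

How it is judged (in metres and radians):
On the way, in this order (a step that is already met when the one before it is completed fails the run):
1. every nozzle is fully home on a spigot of the green-lamp rail (((horizontal distance between lamp_green and lamp_seat_a below 0.03 m and (distance between nozzle0 and spigot_a0 below 0.0045 m or distance between nozzle0 and spigot_a1 below 0.0045 m or distance between nozzle0 and spigot_a2 below 0.0045 m or distance between nozzle0 and spigot_a3 below 0.0045 m) and angle between nozzle0's own z axis and vertical below 0.12 rad) or (horizontal distance between lamp_green and lamp_seat_b below 0.03 m and (distance between nozzle0 and spigot_b0 below 0.0045 m or distance between nozzle0 and spigot_b1 below 0.0045 m or distance between nozzle0 and spigot_b2 below 0.0045 m or distance between nozzle0 and spigot_b3 below 0.0045 m) and angle between nozzle0's own z axis and vertical below 0.12 rad)) and ((horizontal distance between lamp_green and lamp_seat_a below 0.03 m and (distance between nozzle1 and spigot_a0 below 0.0045 m or distance between nozzle1 and spigot_a1 below 0.0045 m or distance between nozzle1 and spigot_a2 below 0.0045 m or distance between nozzle1 and spigot_a3 below 0.0045 m) and angle between nozzle1's own z axis and vertical below 0.12 rad) or (horizontal distance between lamp_green and lamp_seat_b below 0.03 m and (distance between nozzle1 and spigot_b0 below 0.0045 m or distance between nozzle1 and spigot_b1 below 0.0045 m or distance between nozzle1 and spigot_b2 below 0.0045 m or distance between nozzle1 and spigot_b3 below 0.0045 m) and angle between nozzle1's own z axis and vertical below 0.12 rad)) and ((horizontal distance between lamp_green and lamp_seat_a below 0.03 m and (distance between nozzle2 and spigot_a0 below 0.0045 m or distance between nozzle2 and spigot_a1 below 0.0045 m or distance between nozzle2 and spigot_a2 below 0.0045 m or distance between nozzle2 and spigot_a3 below 0.0045 m) and angle between nozzle2's own z axis and vertical below 0.12 rad) or (horizontal distance between lamp_green and lamp_seat_b below 0.03 m and (distance between nozzle2 and spigot_b0 below 0.0045 m or distance between nozzle2 and spigot_b1 below 0.0045 m or distance between nozzle2 and spigot_b2 below 0.0045 m or distance between nozzle2 and spigot_b3 below 0.0045 m) and angle between nozzle2's own z axis and vertical below 0.12 rad)) and ((horizontal distance between lamp_green and lamp_seat_a below 0.03 m and (distance between nozzle3 and spigot_a0 below 0.0045 m or distance between nozzle3 and spigot_a1 below 0.0045 m or distance between nozzle3 and spigot_a2 below 0.0045 m or distance between nozzle3 and spigot_a3 below 0.0045 m) and angle between nozzle3's own z axis and vertical below 0.12 rad) or (horizontal distance between lamp_green and lamp_seat_b below 0.03 m and (distance between nozzle3 and spigot_b0 below 0.0045 m or distance between nozzle3 and spigot_b1 below 0.0045 m or distance between nozzle3 and spigot_b2 below 0.0045 m or distance between nozzle3 and spigot_b3 below 0.0045 m) and angle between nozzle3's own z axis and vertical below 0.12 rad))), for 0.2 s.
2. with all nozzles on, the green-lamp rail's coupler sleeve is pulled right back and held for a second (all of step 1 and ((horizontal distance between lamp_green and lamp_seat_a below 0.03 m and value of joint sleeve_a above 0.0095 m) or (horizontal distance between lamp_green and lamp_seat_b below 0.03 m and value of joint sleeve_b above 0.0095 m))), for 1 s.
3. the sleeve is let go and snaps forward (faster than 0.04 m/s) (((horizontal distance between lamp_green and lamp_seat_a below 0.03 m and velocity of joint sleeve_a below -0.04 m/s) or (horizontal distance between lamp_green and lamp_seat_b below 0.03 m and velocity of joint sleeve_b below -0.04 m/s))).
At the end, for the whole second after the job is handed in: every nozzle stands upright (within 7 degrees) and at rest on the floor of the blue tray, underside centre within 90 mm along and 50 mm across of the tray's centre; both coupler sleeves are forward (within 2 mm) (x of nozzle0 in the frame of tray between -0.09 and 0.09 m and y of nozzle0 in the frame of tray between -0.05 and 0.05 m and z of each of nozzle0, nozzle1, nozzle2, nozzle3 in the frame of tray below 0.009 m and angle between each of nozzle0, nozzle1, nozzle2, nozzle3's own z axis and vertical below 0.12 rad and linear speed of each of nozzle0, nozzle1, nozzle2, nozzle3 below 0.02 m/s and x of nozzle1 in the frame of tray between -0.09 and 0.09 m and y of nozzle1 in the frame of tray between -0.05 and 0.05 m and x of nozzle2 in the frame of tray between -0.09 and 0.09 m and y of nozzle2 in the frame of tray between -0.05 and 0.05 m and x of nozzle3 in the frame of tray between -0.09 and 0.09 m and y of nozzle3 in the frame of tray between -0.05 and 0.05 m and value of joint each of sleeve_a, sleeve_b below 0.002 m); the robot touches nothing.
It fails at once if the sleeve of the red-lamp rail is pulled back (more than 4 mm) ((not (horizontal distance between lamp_green and lamp_seat_a below 0.03 m) and value of joint sleeve_a above 0.004 m) or (not (horizontal distance between lamp_green and lamp_seat_b below 0.03 m) and value of joint sleeve_b above 0.004 m)).
It fails at once if the heat sink is moved more than 30 mm (distance of heat_sink from where it was at the start of the episode above 0.03 m).
It fails at once if the wire spool is moved more than 30 mm (distance of wire_spool from where it was at the start of the episode above 0.03 m).
Of nozzle0, nozzle1, nozzle2, nozzle3 only 3 to 4 are there at a start; the rules pass over those that are not, and their reading is None.
At some moment in a run one of nozzle0, nozzle1, nozzle2, nozzle3 may be knocked a few centimetres aside while the robot is not near it.
It also fails if it takes over 210 s, if anything falls off the work surface, if the arm or the gripper's body presses on something with over 40 N, if the wrist force passes 120 N, or if a joint passes its speed limit or range.

## Robot

A 6-joint arm with a two-finger parallel gripper is mounted at the origin on the work surface. World frame = base frame: x ahead of the robot, y to its left, z up, the work surface at z = 0. Lengths are in m, angles in degrees, forces in N, time in s.
With the tool pointing down it reaches from about 0.375 to 0.9 m from the base axis. Payload 3.1 kg.
Tool frame: the origin (TCP) lies on the centre line of the jaws, within the pads' length; the fingertips stand 8 mm ahead of it and the grasp point (between the pads) lies 11 mm behind it; z points along the fingers, y is the direction in which the jaws open and shut (so a half turn about z gives the same grasp; the last joint's range is limited). The gripper opens to 87 mm and grips with 3 to 60 N. Pads are 19 mm wide; open, the fingers measure 117 mm over their backs; the gripper's body (75 mm by 190 mm) begins 51 mm behind the grasp point.
Start: joints at [-10.227, 30.224, 82.088, -0, 67.689, -10.227], TCP at [0.625, 0, 0.231] pointing down, gripper open.
Joint ranges: [-176.69, 176.69], [-43.24, 126.21], [12.49, 139.97], [-82, 262], [0, 151.66], [-163.58, 163.58]. Speed limits (degrees/s): [159.86, 159.86, 180, 180, 180, 180].

## Interface

Orientations are given as a 3x3 rotation matrix whose columns are the frame's x, y, z axes.
In Python, from rig import * gives the robot as it stands. The module is installed in compiled form; this text tells all that it offers.
- The arm moves only by the tool arm_command, never from a script. Its argument "commands" is a list of rows, each an object with "translation": the shift along the tool's x, y, z scaled (see below), a list of three; "dr": the turn, a rotation vector about the tool's x, y, z scaled (see below), a list of three; "jaw": the closure, from 0 (fully open) to 1 (shut). In form: [{"translation": [x, y, z], "dr": [ax, ay, az], "jaw": jaw}, ...]. A call has 1 to 12 rows; each row shifts and turns the commanded pose from where the row before left it, along the tool's axes as they then stand; what a row does not reach is not made up. The controller multiplies each number of a shift by 25 mm and each number of a turn by 6 degrees. A row lasts 1/12 s, in which the tool goes at most 41.7 mm and 7.16 degrees, less where a joint would pass 70% of its speed; a pose out of reach is approached as far as the arm can. A call with a number of a shift or a turn outside -1 to 1 is refused whole. A call with a gripper value outside its range is refused whole. The fingers move at their own pace and stop on an object; the grip force is fixed at half the most. Time passes only in rows, so rows that do not move let the fingers close. It gives the time, the measured TCP pose, the force and the opening at its end, in the units of the state.
- read_state(): the state, without advancing time (a new reading comes with each control period).
- capture(name): name is "scene" or "side" or "wrist"; returns (picture, depth): 480x640x3 uint8, red, green, blue; 480x640 float32, m along the optical axis (not along the pixel's ray), 0 where there is no reading.
- camera_model(name): a dict with "intrinsics" (3x3 intrinsics, pixels), "k1" (the pictures are not rectified: a ray, as slopes to the right and down, at radius r is drawn at 1 + k1 r^2 times it, then the intrinsics apply), "pose" (4x4, takes a point from camera to world coordinates); the wrist camera has in their place "mount" (4x4, takes a point from camera to tool coordinates, whose origin is the TCP and whose axes are the flange's). Camera axes: x right, y down, z forward; pixel columns grow to the right and rows downward; lengths in m; the calibration is good to about 2 mm. A picture is of the moment at which its call begins: read the wrist's pose just before it. camera_model takes no time and is no camera call.
- hand_in(): hands the job in, once; it reports no verdict.
The state is a dict: "time_s": time; "joint_positions": joint angles; "qvel": joint speeds; "tau": joint torques, N m; "position": TCP position; "tcp_rot": TCP orientation; "force": force on the tool from outside, world axes, zero at the start; "moment": the same for the moment, N m; "opening": opening from 0.0 (shut) to 1.0 (fully open).
Only numpy, scipy, OpenCV 4.12 (cv2) and the standard library are available. Lean on these libraries where they do the work, as an engineer would, in place of code of your own. Each camera call takes 0.05 s, during which the arm holds its last target.

## Working session

There is one attempt and no reset: what is moved stays moved. The work goes in short steps, Python scripts to look and compute and a tool call to move; the robot and the scene stay as the last step left them, time stands still between calls to the robot, and variables do not carry over. Pictures are saved under pics/ and viewed, and the job is handed in when it is done.

Besides the shell and the picture viewer there is one more tool, called after "Call:" as name(argument=value, ...) on one line, values as JSON. arm_command: Moves the arm, as the interface text tells. Its arguments: {"type":"object","properties":{"commands":{"type":"array"}},"required":["commands"]}

```bash
mkdir -p pics; ls; cat > h.py <<'E'
from rig import *
import numpy as np, cv2
def save(name,fn):
    st=read_state(); im,d=capture(name); cv2.imwrite('pics/'+fn+'.png',im[:,:,::-1]); np.savez('pics/'+fn+'.npz',im=im,d=d,R=np.array(st['tcp_rot']),p=np.array(st['position'])); return im,d
def load(fn): return np.load('pics/'+fn+'.npz')
def pose(name,z=None):
    m=camera_model(name)
    if name=='wrist':
        T=np.eye(4);T[:3,:3]=z['R'];T[:3,3]=z['p']; return T@np.array(m['mount'])
    return np.array(m['pose'])
def ray(name,uv,z=None):
    m=camera_model(name);K=np.array(m['intrinsics'],float);k1=m['k1']
    uv=np.atleast_2d(np.array(uv,float))
    q=cv2.undistortPoints(uv[:,None,:],K,np.array([k1,0,0,0,0.]))[:,0]
    T=pose(name,z); d=np.c_[q,np.ones(len(q))]
    return T[:3,3],d@T[:3,:3].T
def onplane(name,uv,h,z=None):
    o,d=ray(name,uv,z); t=(h-o[2])/d[:,2]; return o+d*t[:,None]
def pts(name,uv,depth,z=None):
    o,d=ray(name,uv,z); return o+d*np.asarray(depth)[:,None]
def proj(name,P,z=None):
    m=camera_model(name);K=np.array(m['intrinsics'],float);k1=m['k1'];T=np.linalg.inv(pose(name,z))
    P=np.atleast_2d(P)@T[:3,:3].T+T[:3,3]; s=P[:,:2]/P[:,2:]; r2=(s**2).sum(1,keepdims=True); s=s*(1+k1*r2)
    return s@K[:2,:2].T+K[:2,2]
E
python3 - <<'E'
from h import *
for c in ['scene','side','wrist']:
    save(c,c+'0'); print(camera_model(c))
print(read_state())
E
```

```text
pics
{'intrinsics': array([[551.6158459 ,   0.        , 318.66543128],
       [  0.        , 551.6158459 , 236.60472396],
       [  0.        ,   0.        ,   1.        ]]), 'k1': -0.1223869148359561, 'pose': array([[-0.2533413 ,  0.82452246, -0.50594555,  1.1214119 ],
       [ 0.96733975,  0.22050864, -0.12501896,  0.12159883],
       [ 0.00848442, -0.52109371, -0.8534573 ,  0.97285325],
       [ 0.        ,  0.        ,  0.        ,  1.        ]])}
{'intrinsics': array([[482.98730537,   0.        , 316.80684674],
       [  0.        , 482.98730537, 245.65433654],
       [  0.        ,   0.        ,   1.        ]]), 'k1': 0.008160480022268723, 'pose': array([[ 0.9994647 , -0.01885401,  0.02673637,  0.53412643],
       [-0.03170226, -0.75997202,  0.64918217, -0.64235848],
       [ 0.00807921, -0.64968227, -0.76016292,  0.77074398],
       [ 0.        ,  0.        ,  0.        ,  1.        ]])}
{'intrinsics': array([[371.53409363,   0.        , 316.07036722],
       [  0.        , 371.53409363, 235.01730231],
       [  0.        ,   0.        ,   1.        ]]), 'k1': -0.0602161673540
[... 444 characters left out ...]
e+01, -2.81843041e-03,
        6.76897422e+01, -1.02256302e+01]), 'qvel': array([-0.05375346, -0.19982876, -0.27716316,  0.05748937,  0.05622963,
        0.00543624]), 'tau': array([ 9.14956272e-04, -4.40429199e+01, -1.76841742e+01,  6.33679633e-02,
        5.52540855e-02, -1.06930895e-04]), 'position': array([6.24443010e-01, 1.31414977e-04, 2.29789862e-01]), 'tcp_rot': array([[-1.37803080e-05,  9.99998603e-01, -1.67155251e-03],
       [ 9.99999967e-01,  1.42070694e-05,  2.55296822e-04],
       [ 2.55320213e-04, -1.67154894e-03, -9.99998570e-01]]), 'force': array([ 0.10934358, -0.44732946, -0.3783262 ]), 'moment': array([-0.03652842,  0.05840768,  0.01050638]), 'opening': 0.9996865873904833}
```

View pics/scene0.png

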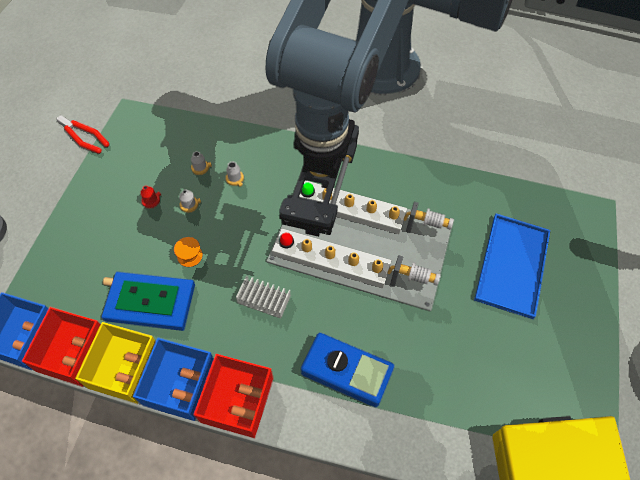

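View pics/side0.png

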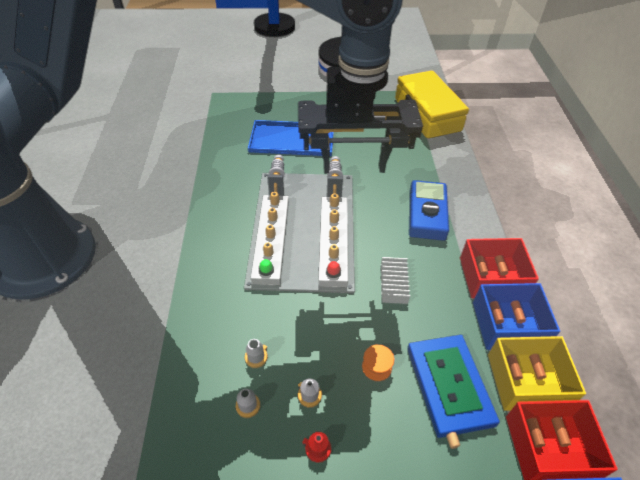

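View pics/wrist0.png

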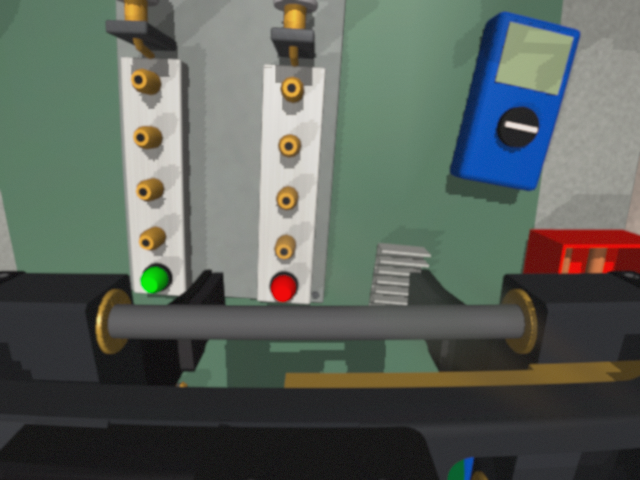

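```bash
python3 - <<'E'
from h import *
z=load('scene0');y=load('side0')
a=cv2.resize(z['im'][130:280,120:290],None,fx=3.5,fy=3.5,interpolation=cv2.INTER_CUBIC)
b=cv2.resize(y['im'][330:470,230:400],None,fx=3.5,fy=3.5,interpolation=cv2.INTER_CUBIC)
cv2.imwrite('pics/cropA.png',a[:,:,::-1]);cv2.imwrite('pics/cropB.png',b[:,:,::-1])
# white/brass masks: brass
for n,f in(('scene',z),('side',y)):
    hsv=cv2.cvtColor(f['im'],cv2.COLOR_RGB2HSV)
    m=cv2.inRange(hsv,(8,110,90),(28,255,255))
    k,l,s,c=cv2.connectedComponentsWithStats(m)
    for i in range(1,k):
        if s[i,4]>15: print(n,s[i],c[i].round(1),onplane(n,[s[i,:2]+s[i,2:4]/2],0.004)[0].round(3))
E
```

```text
scene [346 155   6   6  16] [348.6 157.2] [ 0.328 -0.007  0.004]
scene [191 161  20  14  94] [201.1 168.8] [ 0.441 -0.321  0.004]
scene [226 172  18  15 104] [235.6 180.5] [ 0.452 -0.236  0.004]
scene [311 172  16   5  28] [317.8 174.3] [ 0.391 -0.06   0.004]
scene [323 188   4  11  24] [324.2 192.3] [ 0.438 -0.035  0.004]
scene [345 194   9  13  92] [349.  200.6] [0.442 0.021 0.004]
scene [180 198  21  14 100] [190.6 205.9] [ 0.541 -0.306  0.004]
scene [367 200  10  13  97] [371.4 206.6] [0.445 0.071 0.004]
scene [389 206  11  13 103] [393.9 212.7] [0.447 0.12  0.004]
scene [415 210  11  11  85] [419.7 215. ] [0.441 0.175 0.004]
scene [404 212   7   9  28] [406.5 215.4] [0.45  0.149 0.004]
scene [443 218   7   9  43] [445.8 222. ] [0.444 0.231 0.004]
scene [174 237  29  30 668] [187.8 251.4] [ 0.651 -0.267  0.004]
scene [302 239  10  13 101] [306.5 245.4] [ 0.574 -0.038  0.004]
scene [325 246  10  13 100] [329.6 252.4] [0.578 0.011 0.004]
scene [349 253  10  13 103] [353.4 259.2] [0.581 0.062 0.004]
scene [372 259  11  14 107] [377.1 266.2] [0.583 0.111 0.004]
scene [399 264  12  12
[... 1637 characters left out ...]
6 256  11  19 133] [501.2 264.9] [ 0.933 -0.05   0.004]
side [492 302  11  21 115] [496.9 312.7] [ 0.894 -0.16   0.004]
side [512 302  12  20 137] [517.8 311.4] [ 0.933 -0.16   0.004]
side [ 488  336   98   75 5351] [534.2 370.4] [ 0.928 -0.284  0.004]
side [245 345  22  23 135] [257.3 358.9] [ 0.447 -0.239  0.004]
side [362 344  32  37 951] [377.5 362. ] [ 0.659 -0.256  0.004]
side [298 390  24  17 145] [309.5 399.7] [ 0.539 -0.317  0.004]
side [236 397  24  21 140] [248.4 410.2] [ 0.439 -0.33   0.004]
side [552 417  19  29 293] [560.8 431.5] [ 0.934 -0.382  0.004]
side [527 418  18  29 272] [535.8 432.4] [ 0.893 -0.382  0.004]
side [448 434  11  13  63] [452.6 440.6] [ 0.761 -0.391  0.004]
```

View pics/cropA.png

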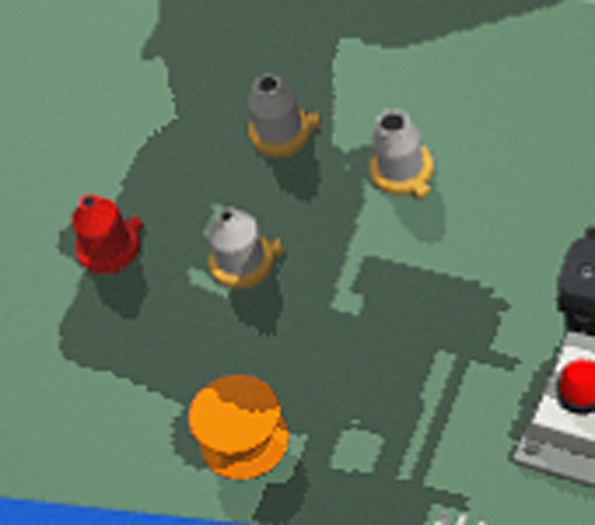

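View pics/cropB.png

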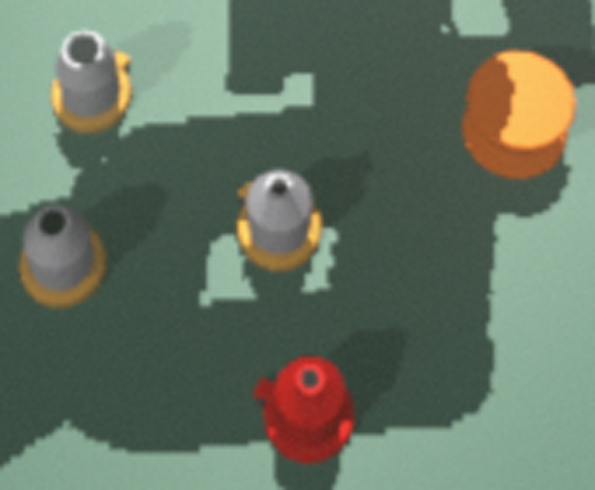

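```bash
python3 - <<'E'
from h import *
sc=np.array([[196.6,153.7],[231.7,164.9],[184.9,191.4]]);sd=np.array([[245.1,393.4],[253.4,343.7],[309.7,383.1]])
A=onplane('scene',sc,.049);B=onplane('side',sd,.049);print(A.round(4),B.round(4))
def tri(u,v):
    o1,d1=ray('scene',u);o2,d2=ray('side',v)
    for a,b in zip(d1,d2):
        M=np.c_[a,-b];t=np.linalg.lstsq(M,o2-o1,rcond=None)[0];p=o1+a*t[0];q=o2+b*t[1];print(((p+q)/2).round(4),np.linalg.norm(p-q).round(4))
tri(sc,sd)
w=load('wrist0');a=cv2.resize(w['im'][40:300,100:340],None,fx=2.4,fy=2.4,interpolation=cv2.INTER_CUBIC);cv2.imwrite('pics/cropW.png',a[:,:,::-1])
s=load('scene0');a=cv2.resize(s['im'][170:300,260:460],None,fx=4,fy=4,interpolation=cv2.INTER_CUBIC);cv2.imwrite('pics/cropS.png',a[:,:,::-1])
E
```

```text
[[ 0.4378 -0.324   0.049 ]
 [ 0.4479 -0.2391  0.049 ]
 [ 0.5391 -0.3102  0.049 ]] [[ 0.4384 -0.3253  0.049 ]
 [ 0.4467 -0.239   0.049 ]
 [ 0.5392 -0.3113  0.049 ]]
[ 0.4378 -0.3246  0.0482] 0.0012
[ 0.447  -0.2391  0.0485] 0.001
[ 0.539  -0.3107  0.0483] 0.0007
```

View pics/cropW.png

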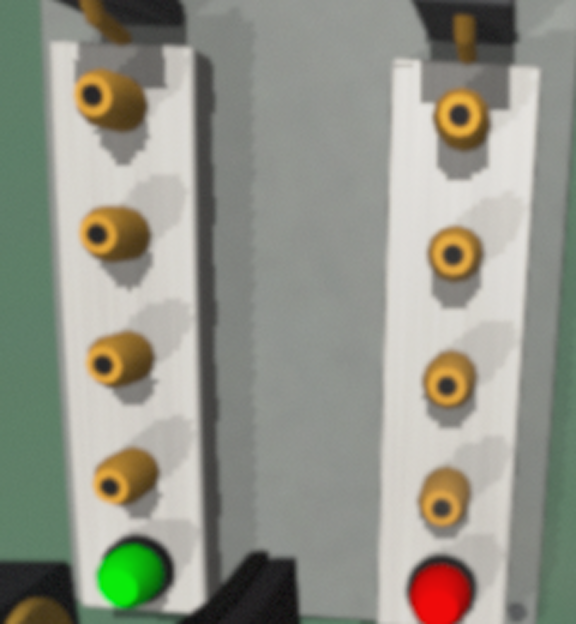

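View pics/cropS.png

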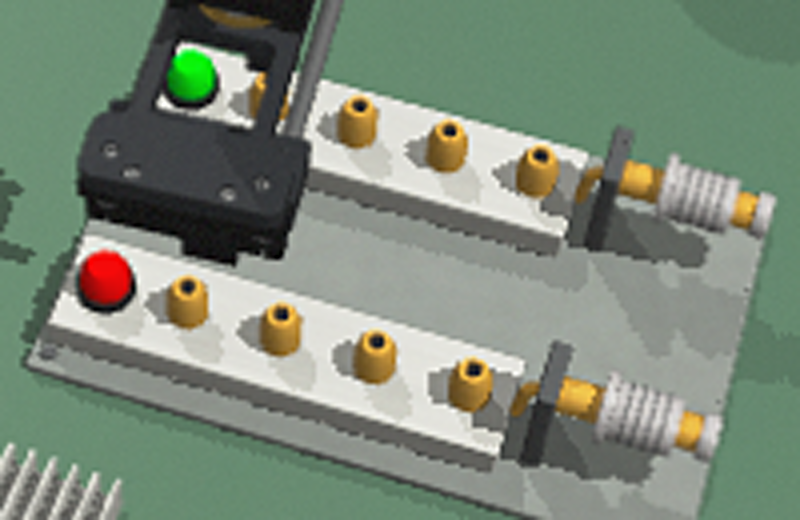

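```bash
python3 - <<'E'
from h import *
from scipy.optimize import least_squares
W=np.array([[108,486],[103,366],[97,235],[92,96],[442,508],[447,387],[453,255],[460,115]])/2.4+[100,40]
S=np.array([[360,105],[450,131],[540,156],[188,288],[282,315],[376,341],[473,369]])/4+[260,170]
loc=np.array([[x,48*i-72] for x in(-65,65) for i in range(4)])/1e3
P=onplane('wrist',W,.054,load('wrist0'));Q=onplane('scene',S,.054)
print(P.round(4));print(Q.round(4))
def tf(q,l): c,s=np.cos(q[2]),np.sin(q[2]); return l@np.array([[c,s],[-s,c]])+q[:2]
for n,X,L in(('w',P,loc),('s',Q,loc[1:])):
    r=least_squares(lambda q:(tf(q,L)-X[:,:2]).ravel(),[.5,0,0]);print(n,r.x,np.abs(r.fun).max()); print(tf(r.x,loc[:4]).round(4), tf(r.x,np.array([[-.065,.15]])))
E
```

```text
[[ 0.4644 -0.0239  0.054 ]
 [ 0.4681  0.0232  0.054 ]
 [ 0.4712  0.0713  0.054 ]
 [ 0.4743  0.1192  0.054 ]
 [ 0.595  -0.0326  0.054 ]
 [ 0.5979  0.0149  0.054 ]
 [ 0.6009  0.0632  0.054 ]
 [ 0.6041  0.1111  0.054 ]]
[[ 0.4665  0.0244  0.054 ]
 [ 0.4704  0.0723  0.054 ]
 [ 0.4736  0.1195  0.054 ]
 [ 0.5944 -0.0318  0.054 ]
 [ 0.5973  0.016   0.054 ]
 [ 0.5997  0.063   0.054 ]
 [ 0.6027  0.111   0.054 ]]
w [ 0.53447748  0.0432935  -0.06469884] 0.0005517124042648258
[[ 0.465  -0.0244]
 [ 0.4681  0.0235]
 [ 0.4712  0.0714]
 [ 0.4743  0.1193]] [[0.47931154 0.19718216]]
s [ 0.53358927  0.04383219 -0.06444525] 0.000653692958534513
[[ 0.4641 -0.0238]
 [ 0.4672  0.0241]
 [ 0.4703  0.072 ]
 [ 0.4734  0.1199]] [[0.47838429 0.19770685]]
```

Call:
arm_command(commands=[{"translation": [-0.8, -0.59, 0.3], "dr": [0, 0, 0], "jaw": 0}, {"translation": [-0.8, -0.59, 0.3], "dr": [0, 0, 0], "jaw": 0}, {"translation": [-0.8, -0.59, 0.3], "dr": [0, 0, 0], "jaw": 0}, {"translation": [-0.8, -0.59, 0.3], "dr": [0, 0, 0], "jaw": 0}, {"translation": [-0.8, -0.59, 0.3], "dr": [0, 0, 0], "jaw": 0}, {"translation": [-0.8, -0.59, 0.3], "dr": [0, 0, 0], "jaw": 0}, {"translation": [-0.8, -0.59, 0.3], "dr": [0, 0, 0], "jaw": 0}, {"translation": [-0.8, -0.59, 0.3], "dr": [0, 0, 0], "jaw": 0}, {"translation": [-0.8, -0.59, 0.3], "dr": [0, 0, 0], "jaw": 0}, {"translation": [-0.8, -0.59, 0.3], "dr": [0, 0, 0], "jaw": 0}, {"translation": [-0.8, -0.59, 0.3], "dr": [0, 0, 0], "jaw": 0}, {"translation": [-0.8, -0.59, 0.3], "dr": [0, 0, 0], "jaw": 0}])

```text
time_s: 1.15
position: [0.4471, -0.2407, 0.1401]
tcp_rot: [[-0.0, 1.0, -0.0], [1.0, 0.0, 0.0], [0.0, -0.0, -1.0]]
force: [1.1, -0.1, 0.7]
opening: 1.003
```

```bash
python3 - <<'E'
from h import *
for c in ['scene','side','wrist']: save(c,c+'1')
s=read_state();print(s['time_s'],s['position'],s['tcp_rot'])
w=load('wrist1')
print(proj('wrist',[[.4378,-.3246,.049],[.447,-.2391,.049],[.539,-.3107,.049]],w))
E
```

```text
1.3 [ 0.44694291 -0.24082805  0.13993514] [[ 0.00350161  0.99999315 -0.00120332]
 [ 0.99999307 -0.00350008  0.00126779]
 [ 0.00126357 -0.00120775 -0.99999847]]
[[305.30593809 350.14101547]
 [317.31557538 240.21544928]
 [441.57388647 332.62746121]]
```

View pics/wrist1.png

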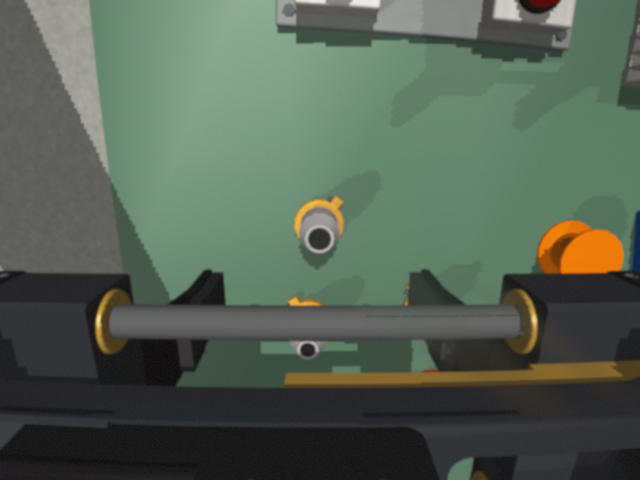

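View pics/side1.png

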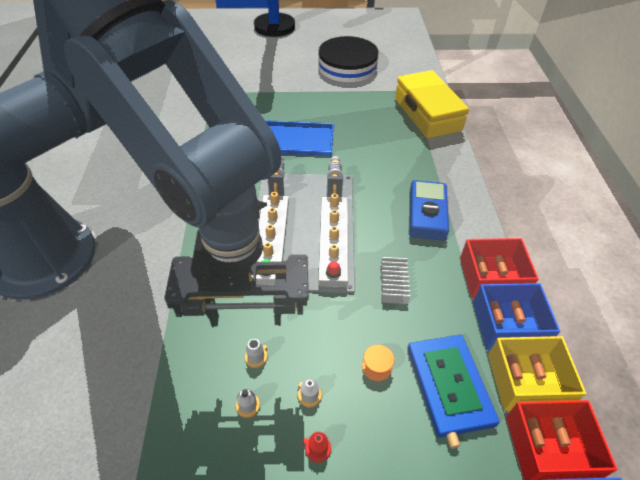

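Call:
arm_command(commands=[{"translation": [0.08, 0.02, 0.8], "dr": [0, 0, 0], "jaw": 0}, {"translation": [0, 0, 0.8], "dr": [0, 0, 0], "jaw": 0}, {"translation": [0, 0, 0.8], "dr": [0, 0, 0], "jaw": 0}, {"translation": [0, 0, 0.8], "dr": [0, 0, 0], "jaw": 0}, {"translation": [0, 0, 0.8], "dr": [0, 0, 0], "jaw": 0}, {"translation": [0, 0, 0.5], "dr": [0, 0, 0], "jaw": 0}, {"translation": [0, 0, 0.3], "dr": [0, 0, 0], "jaw": 0}, {"translation": [0, 0, 0], "dr": [0, 0, 0], "jaw": 0}])

```text
time_s: 1.97
position: [0.4485, -0.2368, 0.0194]
tcp_rot: [[-0.001, 1.0, -0.002], [1.0, 0.001, 0.002], [0.002, -0.002, -1.0]]
force: [-0.1, 0.3, 0.2]
opening: 1.0
```

```bash
python3 - <<'E'
from h import *
for c in ['scene','wrist']: save(c,c+'2')
E
```

```text
(no output)
```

View pics/wrist2.png

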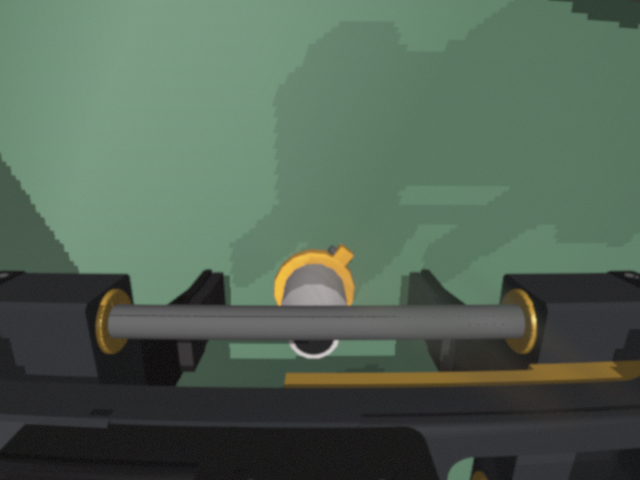

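Call:
arm_command(commands=[{"translation": [-0.06, 0, 0.04], "dr": [0, 0, 0], "jaw": 0}, {"translation": [0, 0, 0], "dr": [0, 0, 0], "jaw": 0.5}, {"translation": [0, 0, 0], "dr": [0, 0, 0], "jaw": 1}, {"translation": [0, 0, 0], "dr": [0, 0, 0], "jaw": 1}, {"translation": [0, 0, 0], "dr": [0, 0, 0], "jaw": 1}, {"translation": [0, 0, 0], "dr": [0, 0, 0], "jaw": 1}, {"translation": [0, 0, 0], "dr": [0, 0, 0], "jaw": 1}, {"translation": [0, 0, 0], "dr": [0, 0, 0], "jaw": 1}])

```text
time_s: 2.73
position: [0.4485, -0.2395, 0.0196]
tcp_rot: [[0.0, 1.0, 0.0], [1.0, -0.0, -0.0], [-0.0, 0.0, -1.0]]
force: [-0.8, -0.4, 0.3]
opening: 0.555
```

Call:
arm_command(commands=[{"translation": [0, 0, 0], "dr": [0, 0, 0], "jaw": 1}, {"translation": [0, 0, 0], "dr": [0, 0, 0], "jaw": 1}, {"translation": [0, 0, 0], "dr": [0, 0, 0], "jaw": 1}, {"translation": [0, 0, 0], "dr": [0, 0, 0], "jaw": 1}, {"translation": [0, 0, 0], "dr": [0, 0, 0], "jaw": 1}, {"translation": [0, 0, 0], "dr": [0, 0, 0], "jaw": 1}])

```text
time_s: 3.23
position: [0.4484, -0.2395, 0.0195]
tcp_rot: [[0.0, 1.0, -0.0], [1.0, -0.0, 0.0], [0.0, -0.0, -1.0]]
force: [-0.1, -0.2, -1.0]
opening: 0.334
```

Call:
arm_command(commands=[{"translation": [0, 0, -0.4], "dr": [0, 0, 0], "jaw": 1}, {"translation": [0, 0, -0.8], "dr": [0, 0, 0], "jaw": 1}, {"translation": [0, 0, -0.8], "dr": [0, 0, 0], "jaw": 1}, {"translation": [0, 0, -0.8], "dr": [0, 0, 0], "jaw": 1}, {"translation": [0.5, 0.09, -0.8], "dr": [0, 0, 0], "jaw": 1}, {"translation": [1, 0.09, -0.4], "dr": [0, 0, 0], "jaw": 1}, {"translation": [1, 0.09, 0], "dr": [0, 0, 0], "jaw": 1}, {"translation": [1, 0.09, 0], "dr": [0, 0, 0], "jaw": 1}, {"translation": [1, 0.09, 0], "dr": [0, 0, 0], "jaw": 1}, {"translation": [1, 0.09, 0], "dr": [0, 0, 0], "jaw": 1}, {"translation": [1, 0.09, 0], "dr": [0, 0, 0], "jaw": 1}, {"translation": [1, 0.09, 0], "dr": [0, 0, 0], "jaw": 1}])

```text
time_s: 4.23
position: [0.4664, -0.0507, 0.1203]
tcp_rot: [[0.0, 1.0, 0.001], [1.0, -0.0, -0.0], [-0.0, 0.001, -1.0]]
force: [0.3, 0.2, -0.1]
opening: 0.33
```

Call:
arm_command(commands=[{"translation": [1, 0.09, 0], "dr": [0, 0, 0], "jaw": 1}, {"translation": [1, 0.09, 0], "dr": [0, 0, 0], "jaw": 1}, {"translation": [1, 0, 0], "dr": [0, 0, 0], "jaw": 1}, {"translation": [1, 0, 0], "dr": [0, 0, 0], "jaw": 1}, {"translation": [0.9, 0, 0], "dr": [0, 0, 0], "jaw": 1}, {"translation": [0, 0, 0], "dr": [0, 0, 0], "jaw": 1}, {"translation": [0, 0, 0], "dr": [0, 0, 0], "jaw": 1}])

```text
time_s: 4.82
position: [0.4708, 0.0715, 0.1201]
tcp_rot: [[-0.003, 1.0, 0.001], [1.0, 0.003, -0.0], [-0.0, 0.001, -1.0]]
force: [0.4, 0.1, 0.4]
opening: 0.334
```

```bash
python3 - <<'E'
from h import *
for c in ['scene','wrist','side']: save(c,c+'3')
w=load('wrist3');print(w['p'])
print(proj('wrist',[[.4708,.0717,.054],[.4739,.1196,.054]],w))
p=w['p']; print(proj('wrist',[p+[0,0,.0295]],w),proj('scene',[p+[0,0,.0295]]),proj('side',[p+[0,0,.0295]]))
s=load('scene3')['im'];a=cv2.resize(s[140:270,280:440],None,fx=5,fy=4,interpolation=cv2.INTER_CUBIC);cv2.imwrite('pics/crop3.png',a[:,:,::-1])
E
```

```text
[0.47097635 0.07065751 0.11999467]
[[314.96846239 253.59428731]
 [320.33527846 176.11474743]]
[[315.15448118 334.93283119]] [[376.15710043 173.83329938]] [[269.84375063 174.71420327]]
```

View pics/wrist3.png

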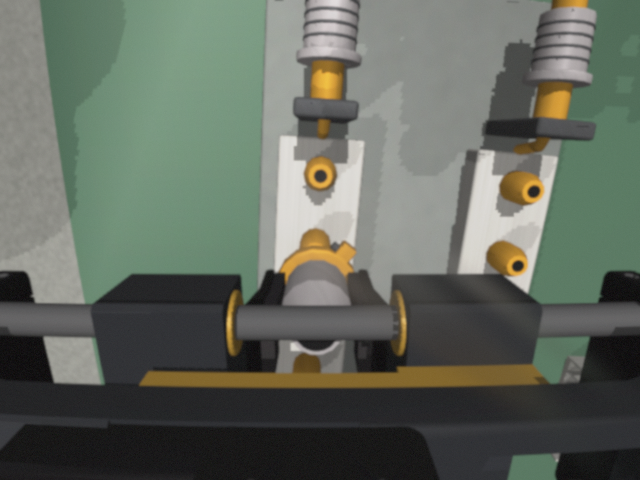

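View pics/scene3.png

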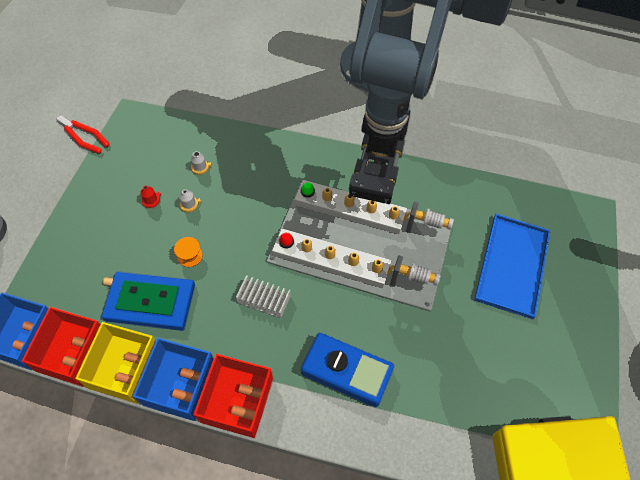

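View pics/side3.png

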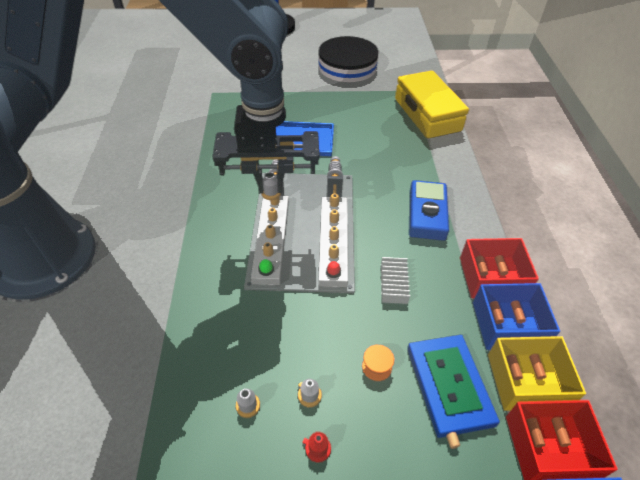

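```bash
python3 - <<'E'
from h import *
w=load('wrist3');p=w['p'];R=w['R']
for dy in(-.002,0,.002):
  for h in (0,.008):
    t=np.linspace(0,6.283,72);P=p+np.c_[.02*np.cos(t),.02*np.sin(t)+dy,0*t-.0195+h];u=proj('wrist',P,w);print(dy,h,'top v',u[:,1].min().round(1),'u range',u[:,0].min().round(1),u[:,0].max().round(1))
a=cv2.resize(w['im'][220:370,230:400],None,fx=4.6,fy=4,interpolation=cv2.INTER_CUBIC);cv2.imwrite('pics/crop3w.png',a[:,:,::-1])
s=load('side3');a=cv2.resize(s['im'][155:215,235:305],None,fx=8,fy=8,interpolation=cv2.INTER_CUBIC);cv2.imwrite('pics/crop3s.png',a[:,:,::-1])
E
```

```text
-0.002 0 top v 250.1 u range 275.5 354.9
-0.002 0.008 top v 255.2 u range 273.8 356.6
0 0 top v 246.2 u range 275.4 355.0
0 0.008 top v 251.1 u range 273.7 356.7
0.002 0 top v 242.2 u range 275.3 355.1
0.002 0.008 top v 247.0 u range 273.5 356.8
```

View pics/crop3w.png

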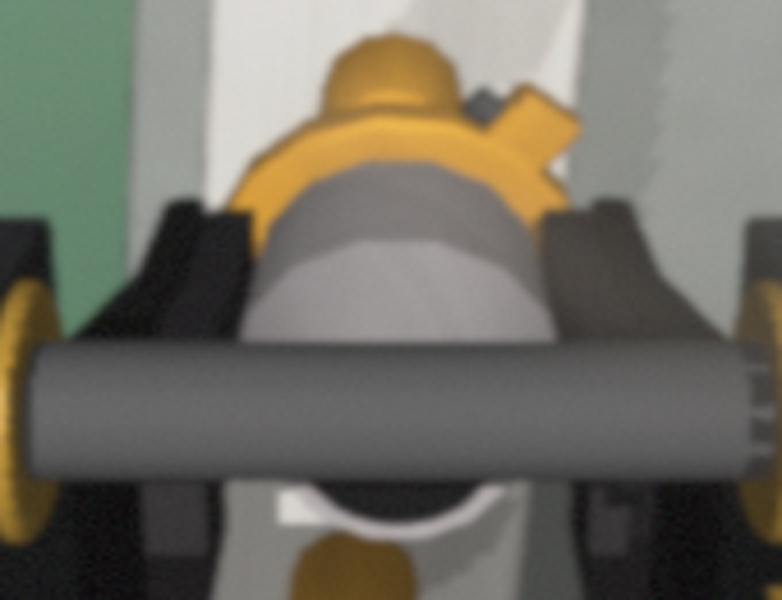

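View pics/crop3s.png

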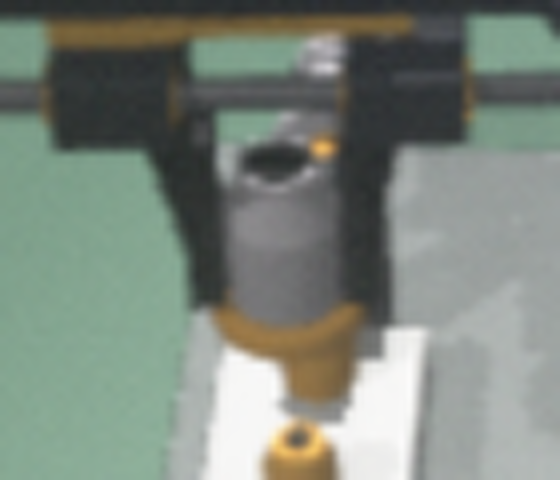

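Call:
arm_command(commands=[{"translation": [0.05, 0, 0.5], "dr": [0, 0, 0], "jaw": 1}, {"translation": [0, 0, 0.5], "dr": [0, 0, 0], "jaw": 1}, {"translation": [0, 0, 0.4], "dr": [0, 0, 0], "jaw": 1}, {"translation": [0, 0, 0.2], "dr": [0, 0, 0], "jaw": 1}, {"translation": [0, 0, 0.2], "dr": [0, 0, 0], "jaw": 1}, {"translation": [0, 0, 0.2], "dr": [0, 0, 0], "jaw": 1}, {"translation": [0, 0, 0], "dr": [0, 0, 0], "jaw": 1}])

```text
time_s: 5.55
position: [0.4708, 0.0714, 0.069]
tcp_rot: [[0.001, 1.0, -0.001], [1.0, -0.001, 0.0], [0.0, -0.001, -1.0]]
force: [0.2, 0.3, -1.1]
opening: 0.335
```

Call:
arm_command(commands=[{"translation": [0.02, 0, 0.2], "dr": [0, 0, 0], "jaw": 1}, {"translation": [0, 0, 0.2], "dr": [0, 0, 0], "jaw": 1}, {"translation": [0, 0, 0.2], "dr": [0, 0, 0], "jaw": 1}, {"translation": [0, 0, 0.15], "dr": [0, 0, 0], "jaw": 1}, {"translation": [0, 0, 0.08], "dr": [0, 0, 0], "jaw": 1}, {"translation": [0, 0, 0], "dr": [0, 0, 0], "jaw": 1}])

```text
time_s: 6.05
position: [0.4709, 0.0721, 0.0494]
tcp_rot: [[-0.001, 1.0, -0.0], [1.0, 0.001, -0.0], [-0.0, -0.0, -1.0]]
force: [-1.6, -2.3, 8.5]
opening: 0.332
```

Call:
arm_command(commands=[{"translation": [0, 0, 0], "dr": [0, 0, 0], "jaw": 0.5}, {"translation": [0, 0, 0], "dr": [0, 0, 0], "jaw": 0}, {"translation": [0, 0, 0], "dr": [0, 0, 0], "jaw": 0}, {"translation": [0, 0, 0], "dr": [0, 0, 0], "jaw": 0}, {"translation": [0, 0, 0], "dr": [0, 0, 0], "jaw": 0}, {"translation": [0, 0, -0.3], "dr": [0, 0, 0], "jaw": 0}, {"translation": [0, 0, -0.8], "dr": [0, 0, 0], "jaw": 0}, {"translation": [0, 0, -0.8], "dr": [0, 0, 0], "jaw": 0}, {"translation": [0, 0, -0.8], "dr": [0, 0, 0], "jaw": 0}, {"translation": [0, 0, -0.8], "dr": [0, 0, 0], "jaw": 0}, {"translation": [0, 0, 0], "dr": [0, 0, 0], "jaw": 0}])

```text
time_s: 6.97
position: [0.4732, 0.0723, 0.1398]
tcp_rot: [[-0.0, 1.0, 0.007], [1.0, 0.0, -0.0], [-0.0, 0.007, -1.0]]
force: [1.4, 0.5, -0.2]
opening: 0.983
```

```bash
python3 - <<'E'
from h import *
for c in ['scene','wrist','side']: save(c,c+'4')
w=load('wrist4');print(w['p'])
print(proj('wrist',[[.4708,.0717,.079]],w),proj('side',[[.4708,.0717,.079],[.4378,-.3246,.049],[.539,-.3107,.049]]))
s=load('side4');a=cv2.resize(s['im'][150:430,220:400],None,fx=2.1,fy=2.1,interpolation=cv2.INTER_CUBIC);
b=cv2.resize(w['im'][60:420,160:480],(522,588)); cv2.imwrite('pics/crop4.png',np.hstack([a[:588,:278],b])[:,:,::-1])
E
```

```text
[0.47242443 0.07228964 0.13835463]
[[312.10928207 259.55993017]] [[272.04774134 200.63203225]
 [244.72314794 392.95335411]
 [309.54886439 382.76282807]]
```

View pics/crop4.png

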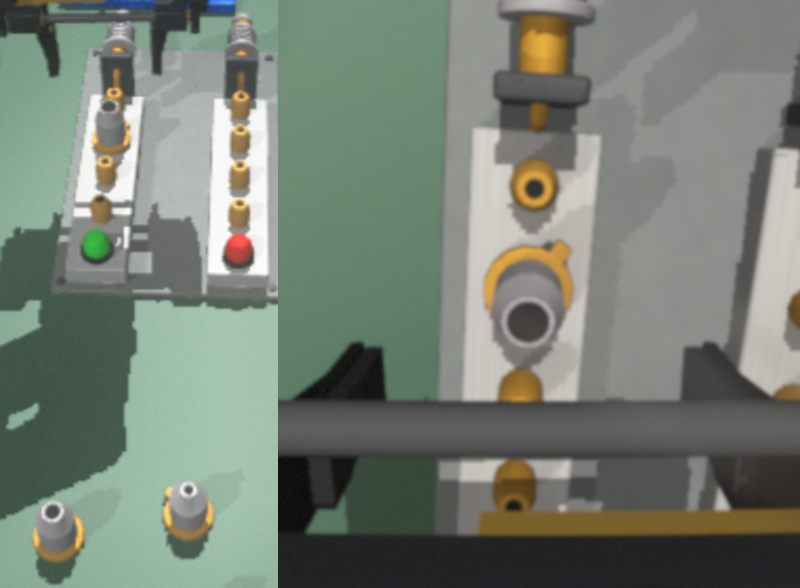

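View pics/scene4.png

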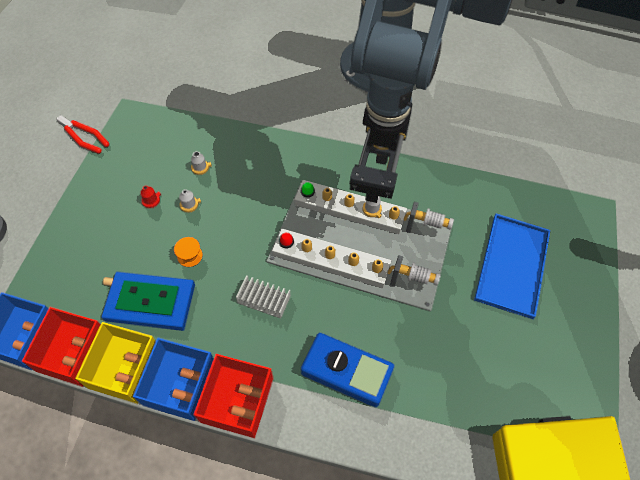

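Call:
arm_command(commands=[{"translation": [-0.95, 0.16, 0], "dr": [0, 0, 0], "jaw": 0}, {"translation": [-0.95, 0.16, 0], "dr": [0, 0, 0], "jaw": 0}, {"translation": [-0.95, 0.16, 0], "dr": [0, 0, 0], "jaw": 0}, {"translation": [-0.95, 0.16, 0], "dr": [0, 0, 0], "jaw": 0}, {"translation": [-0.95, 0.16, 0], "dr": [0, 0, 0], "jaw": 0}, {"translation": [-0.95, 0.16, 0], "dr": [0, 0, 0], "jaw": 0}, {"translation": [-0.95, 0.16, 0], "dr": [0, 0, 0], "jaw": 0}, {"translation": [-0.95, 0.16, 0], "dr": [0, 0, 0], "jaw": 0}, {"translation": [-0.95, 0.16, 0], "dr": [0, 0, 0], "jaw": 0}, {"translation": [-0.95, 0.16, 0], "dr": [0, 0, 0], "jaw": 0}, {"translation": [-0.95, 0.16, 0], "dr": [0, 0, 0], "jaw": 0}, {"translation": [-0.95, 0.16, 0], "dr": [0, 0, 0], "jaw": 0}])

```text
time_s: 8.12
position: [0.5181, -0.2134, 0.1346]
tcp_rot: [[0.0, 1.0, -0.003], [1.0, -0.0, 0.002], [0.002, -0.003, -1.0]]
force: [-0.4, 0.5, 0.7]
opening: 0.999
```

Call:
arm_command(commands=[{"translation": [-0.95, 0.16, 0], "dr": [0, 0, 0], "jaw": 0}, {"translation": [-0.95, 0.16, 0], "dr": [0, 0, 0], "jaw": 0}, {"translation": [-0.95, 0.16, 0], "dr": [0, 0, 0], "jaw": 0}, {"translation": [-0.95, 0.16, 0], "dr": [0, 0, 0], "jaw": 0}, {"translation": [0, 0, 0], "dr": [0, 0, 0], "jaw": 0}, {"translation": [0, 0, 0], "dr": [0, 0, 0], "jaw": 0}])

```text
time_s: 8.62
position: [0.5342, -0.3084, 0.1345]
tcp_rot: [[0.002, 1.0, -0.002], [1.0, -0.002, 0.002], [0.002, -0.002, -1.0]]
force: [-0.0, 0.0, -0.2]
opening: 0.999
```

```bash
python3 - <<'E'
from h import *
for c in ['wrist','side']: save(c,c+'5')
w=load('wrist5');print(w['p'])
print(proj('wrist',[[.4378,-.3246,.049],[.539,-.3107,.049]],w))
s=load('side5');a=cv2.resize(s['im'][150:430,220:400],None,fx=2.1,fy=2.1,interpolation=cv2.INTER_CUBIC);
b=cv2.resize(w['im'][60:420,160:480],(522,588)); cv2.imwrite('pics/crop5.png',np.hstack([a[:588,:278],b])[:,:,::-1])
E
```

```text
[ 0.53417639 -0.30837563  0.13446883]
[[176.17948494 268.94659709]
 [322.75215582 249.67703832]]
```

View pics/crop5.png

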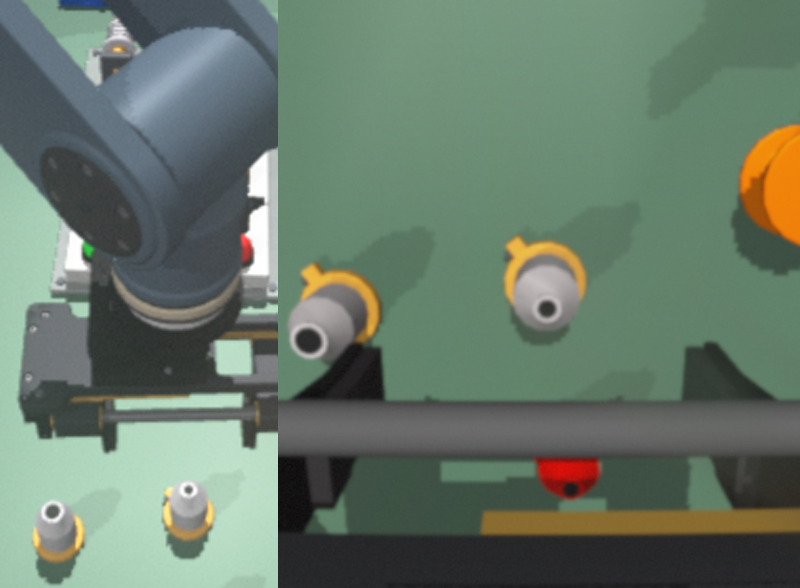

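Call:
arm_command(commands=[{"translation": [-0.07, 0.22, 0.6], "dr": [0, 0, 0], "jaw": 0}, {"translation": [0, 0, 0.8], "dr": [0, 0, 0], "jaw": 0}, {"translation": [0, 0, 0.8], "dr": [0, 0, 0], "jaw": 0}, {"translation": [0, 0, 0.8], "dr": [0, 0, 0], "jaw": 0}, {"translation": [0, 0, 0.8], "dr": [0, 0, 0], "jaw": 0}, {"translation": [0, 0, 0.5], "dr": [0, 0, 0], "jaw": 0}, {"translation": [0, 0, 0.25], "dr": [0, 0, 0], "jaw": 0}, {"translation": [0, 0, 0], "dr": [0, 0, 0], "jaw": 0}, {"translation": [0, 0, 0], "dr": [0, 0, 0], "jaw": 0}])

```text
time_s: 9.47
position: [0.5407, -0.3091, 0.0228]
tcp_rot: [[-0.001, 1.0, -0.0], [1.0, 0.001, 0.0], [0.0, -0.0, -1.0]]
force: [0.2, -0.9, 0.1]
opening: 0.999
```

Call:
arm_command(commands=[{"translation": [-0.05, -0.03, 0.13], "dr": [0, 0, 0], "jaw": 0}, {"translation": [0, 0, 0], "dr": [0, 0, 0], "jaw": 0.5}, {"translation": [0, 0, 0], "dr": [0, 0, 0], "jaw": 1}, {"translation": [0, 0, 0], "dr": [0, 0, 0], "jaw": 1}, {"translation": [0, 0, 0], "dr": [0, 0, 0], "jaw": 1}, {"translation": [0, 0, 0], "dr": [0, 0, 0], "jaw": 1}, {"translation": [0, 0, 0], "dr": [0, 0, 0], "jaw": 1}, {"translation": [0, 0, 0], "dr": [0, 0, 0], "jaw": 1}, {"translation": [0, 0, 0], "dr": [0, 0, 0], "jaw": 1}, {"translation": [0, 0, 0], "dr": [0, 0, 0], "jaw": 1}, {"translation": [0, 0, 0], "dr": [0, 0, 0], "jaw": 1}, {"translation": [0, 0, 0], "dr": [0, 0, 0], "jaw": 1}])

```text
time_s: 10.47
position: [0.5397, -0.3107, 0.0193]
tcp_rot: [[-0.0, 1.0, -0.0], [1.0, 0.0, 0.0], [0.0, -0.0, -1.0]]
force: [-0.3, -0.3, 0.7]
opening: 0.333
```

Call:
arm_command(commands=[{"translation": [0, 0, 0], "dr": [0, 0, 0], "jaw": 1}, {"translation": [0, 0, 0], "dr": [0, 0, 0], "jaw": 1}, {"translation": [0, 0, 0], "dr": [0, 0, 0], "jaw": 1}])

```text
time_s: 10.72
position: [0.5397, -0.3107, 0.0193]
tcp_rot: [[-0.0, 1.0, -0.0], [1.0, 0.0, 0.0], [0.0, -0.0, -1.0]]
force: [0.9, 0.2, -0.3]
opening: 0.331
```

Call:
arm_command(commands=[{"translation": [0, 0, -0.4], "dr": [0, 0, 0], "jaw": 1}, {"translation": [0, 0, -0.8], "dr": [0, 0, 0], "jaw": 1}, {"translation": [0, 0, -0.8], "dr": [0, 0, 0], "jaw": 1}, {"translation": [0, 0, -0.8], "dr": [0, 0, 0], "jaw": 1}, {"translation": [0.48, -0.1, -0.8], "dr": [0, 0, 0], "jaw": 1}, {"translation": [0.9, -0.2, -0.4], "dr": [0, 0, 0], "jaw": 1}, {"translation": [1, -0.2, 0], "dr": [0, 0, 0], "jaw": 1}, {"translation": [1, -0.2, 0], "dr": [0, 0, 0], "jaw": 1}, {"translation": [1, -0.2, 0], "dr": [0, 0, 0], "jaw": 1}, {"translation": [1, -0.2, 0], "dr": [0, 0, 0], "jaw": 1}, {"translation": [1, -0.2, 0], "dr": [0, 0, 0], "jaw": 1}, {"translation": [1, -0.2, 0], "dr": [0, 0, 0], "jaw": 1}])

```text
time_s: 11.72
position: [0.5019, -0.1251, 0.1201]
tcp_rot: [[0.0, 1.0, 0.001], [1.0, -0.0, -0.0], [-0.0, 0.001, -1.0]]
force: [0.1, -0.4, -0.8]
opening: 0.332
```

Call:
arm_command(commands=[{"translation": [1, -0.25, 0], "dr": [0, 0, 0], "jaw": 1}, {"translation": [1, -0.25, 0], "dr": [0, 0, 0], "jaw": 1}, {"translation": [1, -0.25, 0], "dr": [0, 0, 0], "jaw": 1}, {"translation": [1, -0.25, 0], "dr": [0, 0, 0], "jaw": 1}, {"translation": [1, -0.25, 0], "dr": [0, 0, 0], "jaw": 1}, {"translation": [1, -0.13, 0], "dr": [0, 0, 0], "jaw": 1}, {"translation": [0, 0, 0], "dr": [0, 0, 0], "jaw": 1}, {"translation": [0, 0, 0], "dr": [0, 0, 0], "jaw": 1}])

```text
time_s: 12.38
position: [0.4675, 0.0248, 0.1199]
tcp_rot: [[-0.003, 1.0, 0.001], [1.0, 0.003, -0.0], [-0.0, 0.001, -1.0]]
force: [-0.0, -1.0, -0.9]
opening: 0.333
```

```bash
python3 - <<'E'
from h import *
for c in ['wrist','side']: save(c,c+'6')
w=load('wrist6');p=w['p'];print(p)
for dy in(-.002,0,.002):
  for h in (0,):
    t=np.linspace(0,6.283,72);P=p+np.c_[.02*np.cos(t),.02*np.sin(t)+dy,0*t-.0195+h];u=proj('wrist',P,w);print(dy,h,'top v',u[:,1].min().round(1),'u range',u[:,0].min().round(1),u[:,0].max().round(1))
a=cv2.resize(w['im'][220:370,230:400],None,fx=4.6,fy=4,interpolation=cv2.INTER_CUBIC);cv2.imwrite('pics/crop6w.png',a[:,:,::-1])
E
```

```text
[0.46752818 0.02483487 0.11991586]
-0.002 0 top v 250.1 u range 275.5 354.9
0 0 top v 246.2 u range 275.4 355.0
0.002 0 top v 242.2 u range 275.3 355.1
```

View pics/crop6w.png

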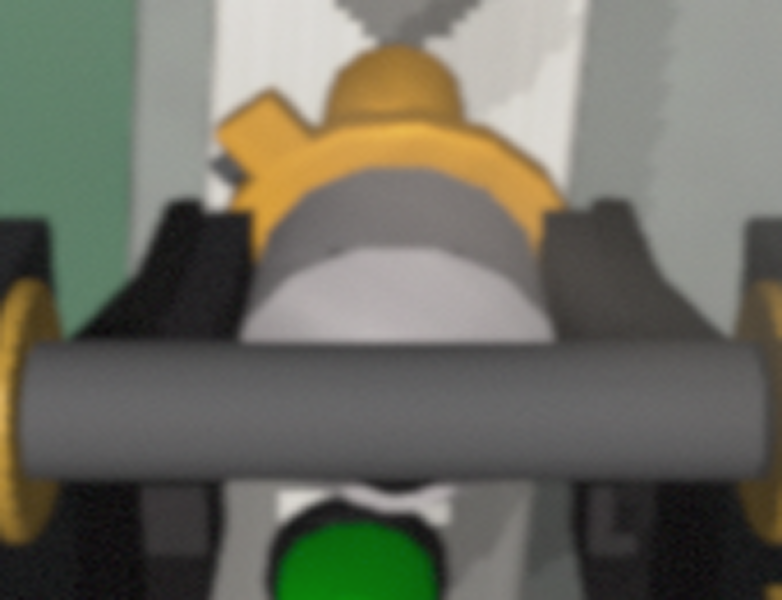

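View pics/side6.png

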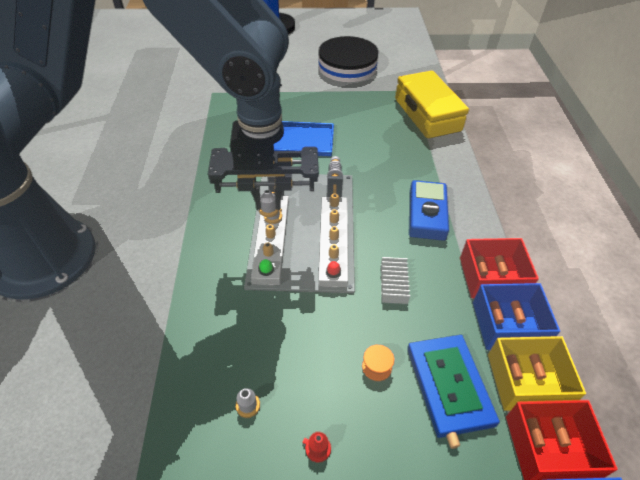

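View pics/wrist6.png

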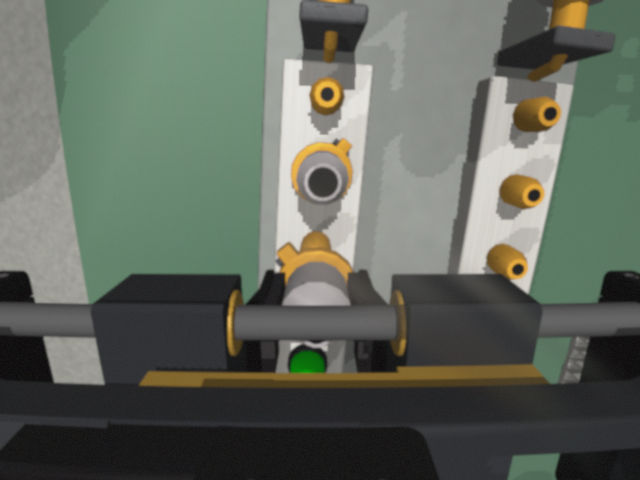

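Call:
arm_command(commands=[{"translation": [0.01, 0, 0.5], "dr": [0, 0, 0], "jaw": 1}, {"translation": [0, 0, 0.5], "dr": [0, 0, 0], "jaw": 1}, {"translation": [0, 0, 0.4], "dr": [0, 0, 0], "jaw": 1}, {"translation": [0, 0, 0.2], "dr": [0, 0, 0], "jaw": 1}, {"translation": [0, 0, 0.2], "dr": [0, 0, 0], "jaw": 1}, {"translation": [0, 0, 0.2], "dr": [0, 0, 0], "jaw": 1}, {"translation": [0, 0, 0], "dr": [0, 0, 0], "jaw": 1}])

```text
time_s: 13.07
position: [0.4677, 0.0236, 0.0687]
tcp_rot: [[0.001, 1.0, -0.001], [1.0, -0.001, 0.0], [0.0, -0.001, -1.0]]
force: [0.0, 1.6, -1.0]
opening: 0.334
```

Call:
arm_command(commands=[{"translation": [0.04, 0, 0.2], "dr": [0, 0, 0], "jaw": 1}, {"translation": [0, 0, 0.2], "dr": [0, 0, 0], "jaw": 1}, {"translation": [0, 0, 0.2], "dr": [0, 0, 0], "jaw": 1}, {"translation": [0, 0, 0.15], "dr": [0, 0, 0], "jaw": 1}, {"translation": [0, 0, 0.08], "dr": [0, 0, 0], "jaw": 1}, {"translation": [0, 0, 0], "dr": [0, 0, 0], "jaw": 1}])

```text
time_s: 13.57
position: [0.4677, 0.0249, 0.0492]
tcp_rot: [[-0.0, 1.0, 0.0], [1.0, 0.0, -0.0], [-0.0, 0.0, -1.0]]
force: [-2.1, -1.6, 7.5]
opening: 0.331
```

Seated with about 7.5 N. Release and lift.

Call:
arm_command(commands=[{"translation": [0, 0, 0], "dr": [0, 0, 0], "jaw": 0.5}, {"translation": [0, 0, 0], "dr": [0, 0, 0], "jaw": 0}, {"translation": [0, 0, 0], "dr": [0, 0, 0], "jaw": 0}, {"translation": [0, 0, 0], "dr": [0, 0, 0], "jaw": 0}, {"translation": [0, 0, 0], "dr": [0, 0, 0], "jaw": 0}, {"translation": [0, 0, -0.3], "dr": [0, 0, 0], "jaw": 0}, {"translation": [0, 0, -0.8], "dr": [0, 0, 0], "jaw": 0}, {"translation": [0, 0, -0.8], "dr": [0, 0, 0], "jaw": 0}, {"translation": [0, 0, -0.8], "dr": [0, 0, 0], "jaw": 0}, {"translation": [0, 0, -0.8], "dr": [0, 0, 0], "jaw": 0}, {"translation": [0, 0, 0], "dr": [0, 0, 0], "jaw": 0}])

```text
time_s: 14.48
position: [0.4699, 0.0248, 0.1395]
tcp_rot: [[-0.0, 1.0, 0.007], [1.0, 0.0, -0.001], [-0.001, 0.007, -1.0]]
force: [1.7, -0.0, -0.7]
opening: 0.99
```

```bash
python3 - <<'E'
from h import *
for c in ['wrist','side']: save(c,c+'7')
w=load('wrist7');p=w['p'];print(p)
E
```

```text
[0.46992332 0.02482039 0.13948795]
```

View pics/side7.png

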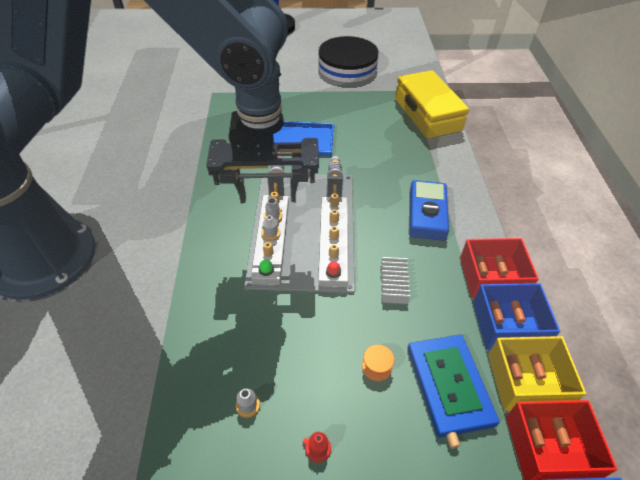

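Call:
arm_command(commands=[{"translation": [-0.98, -0.09, 0], "dr": [0, 0, 0], "jaw": 0}, {"translation": [-0.98, -0.09, 0], "dr": [0, 0, 0], "jaw": 0}, {"translation": [-0.98, -0.09, 0], "dr": [0, 0, 0], "jaw": 0}, {"translation": [-0.98, -0.09, 0], "dr": [0, 0, 0], "jaw": 0}, {"translation": [-0.98, -0.09, 0], "dr": [0, 0, 0], "jaw": 0}, {"translation": [-0.98, -0.09, 0], "dr": [0, 0, 0], "jaw": 0}, {"translation": [-0.98, -0.09, 0], "dr": [0, 0, 0], "jaw": 0}, {"translation": [-0.98, -0.09, 0], "dr": [0, 0, 0], "jaw": 0}, {"translation": [-0.98, -0.09, 0], "dr": [0, 0, 0], "jaw": 0}, {"translation": [-0.98, -0.09, 0], "dr": [0, 0, 0], "jaw": 0}, {"translation": [-0.98, -0.09, 0], "dr": [0, 0, 0], "jaw": 0}, {"translation": [-0.98, -0.09, 0], "dr": [0, 0, 0], "jaw": 0}])

```text
time_s: 15.58
position: [0.4396, -0.2695, 0.1346]
tcp_rot: [[0.0, 1.0, -0.002], [1.0, -0.0, 0.002], [0.002, -0.002, -1.0]]
force: [0.3, 1.4, -0.5]
opening: 1.0
```

Call:
arm_command(commands=[{"translation": [-0.98, -0.09, 0], "dr": [0, 0, 0], "jaw": 0}, {"translation": [-0.98, -0.09, 0], "dr": [0, 0, 0], "jaw": 0}, {"translation": [0, 0, 0], "dr": [0, 0, 0], "jaw": 0}, {"translation": [0, 0, 0], "dr": [0, 0, 0], "jaw": 0}])

```text
time_s: 15.92
position: [0.4354, -0.3185, 0.1347]
tcp_rot: [[0.002, 1.0, -0.001], [1.0, -0.002, 0.002], [0.002, -0.001, -1.0]]
force: [-1.0, -0.3, 0.4]
opening: 0.999
```

```bash
python3 - <<'E'
from h import *
for c in ['wrist','side']: save(c,c+'8')
w=load('wrist8');print(w['p'])
print(proj('wrist',[[.4384,-.324,.049]],w))
s=load('side8');a=cv2.resize(s['im'][150:430,220:400],None,fx=2.1,fy=2.1,interpolation=cv2.INTER_CUBIC);
b=cv2.resize(w['im'][60:420,160:480],(522,588)); cv2.imwrite('pics/crop8.png',np.hstack([a[:588,:278],b])[:,:,::-1])
E
```

```text
[ 0.43543799 -0.31852569  0.13468126]
[[319.91174153 254.01756402]]
```

View pics/crop8.png

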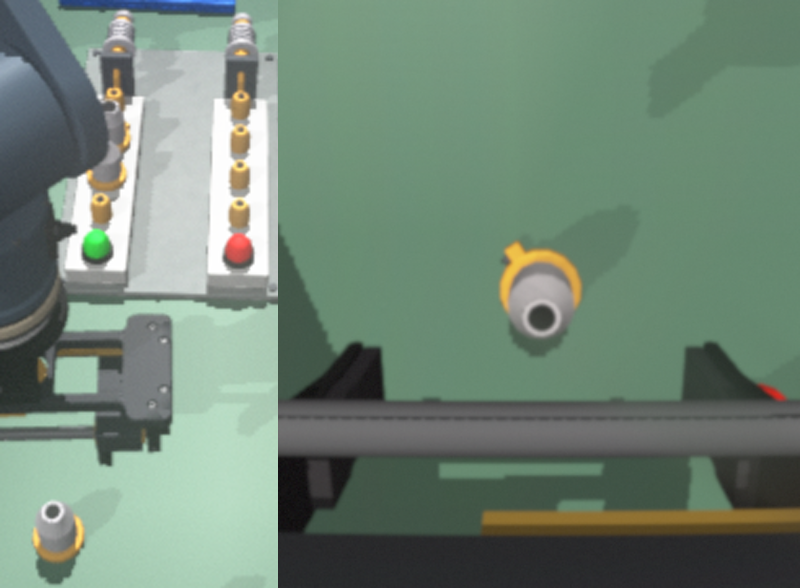

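Call:
arm_command(commands=[{"translation": [-0.24, 0.12, 0.6], "dr": [0, 0, 0], "jaw": 0}, {"translation": [0, 0, 0.8], "dr": [0, 0, 0], "jaw": 0}, {"translation": [0, 0, 0.8], "dr": [0, 0, 0], "jaw": 0}, {"translation": [0, 0, 0.8], "dr": [0, 0, 0], "jaw": 0}, {"translation": [0, 0, 0.8], "dr": [0, 0, 0], "jaw": 0}, {"translation": [0, 0, 0.5], "dr": [0, 0, 0], "jaw": 0}, {"translation": [0, 0, 0.3], "dr": [0, 0, 0], "jaw": 0}, {"translation": [0, 0, 0], "dr": [0, 0, 0], "jaw": 0}, {"translation": [0, 0, 0], "dr": [0, 0, 0], "jaw": 0}])

```text
time_s: 16.77
position: [0.4392, -0.323, 0.0209]
tcp_rot: [[-0.001, 1.0, -0.001], [1.0, 0.001, 0.001], [0.001, -0.001, -1.0]]
force: [1.1, 0.1, -0.1]
opening: 0.999
```

Call:
arm_command(commands=[{"translation": [-0.04, -0.01, 0.06], "dr": [0, 0, 0], "jaw": 0}, {"translation": [0, 0, 0], "dr": [0, 0, 0], "jaw": 0.5}, {"translation": [0, 0, 0], "dr": [0, 0, 0], "jaw": 1}, {"translation": [0, 0, 0], "dr": [0, 0, 0], "jaw": 1}, {"translation": [0, 0, 0], "dr": [0, 0, 0], "jaw": 1}, {"translation": [0, 0, 0], "dr": [0, 0, 0], "jaw": 1}, {"translation": [0, 0, 0], "dr": [0, 0, 0], "jaw": 1}, {"translation": [0, 0, 0], "dr": [0, 0, 0], "jaw": 1}, {"translation": [0, 0, 0], "dr": [0, 0, 0], "jaw": 1}, {"translation": [0, 0, 0], "dr": [0, 0, 0], "jaw": 1}, {"translation": [0, 0, 0], "dr": [0, 0, 0], "jaw": 1}, {"translation": [0, 0, 0], "dr": [0, 0, 0], "jaw": 1}])

```text
time_s: 17.77
position: [0.439, -0.3249, 0.0195]
tcp_rot: [[-0.0, 1.0, -0.0], [1.0, 0.0, 0.0], [0.0, -0.0, -1.0]]
force: [-0.2, 0.8, -0.3]
opening: 0.339
```

Call:
arm_command(commands=[{"translation": [0, 0, 0], "dr": [0, 0, 0], "jaw": 1}, {"translation": [0, 0, 0], "dr": [0, 0, 0], "jaw": 1}, {"translation": [0, 0, 0], "dr": [0, 0, 0], "jaw": 1}])

```text
time_s: 18.02
position: [0.439, -0.3249, 0.0195]
tcp_rot: [[-0.0, 1.0, -0.0], [1.0, 0.0, 0.0], [0.0, -0.0, -1.0]]
force: [0.4, 0.4, 0.3]
opening: 0.336
```

Call:
arm_command(commands=[{"translation": [0, 0, -0.4], "dr": [0, 0, 0], "jaw": 1}, {"translation": [0, 0, -0.8], "dr": [0, 0, 0], "jaw": 1}, {"translation": [0, 0, -0.8], "dr": [0, 0, 0], "jaw": 1}, {"translation": [0, 0, -0.8], "dr": [0, 0, 0], "jaw": 1}, {"translation": [0.43, 0.1, -0.8], "dr": [0, 0, 0], "jaw": 1}, {"translation": [0.9, 0.1, -0.4], "dr": [0, 0, 0], "jaw": 1}, {"translation": [1, 0.1, 0], "dr": [0, 0, 0], "jaw": 1}, {"translation": [1, 0.1, 0], "dr": [0, 0, 0], "jaw": 1}, {"translation": [1, 0.1, 0], "dr": [0, 0, 0], "jaw": 1}, {"translation": [1, 0.1, 0], "dr": [0, 0, 0], "jaw": 1}, {"translation": [1, 0.1, 0], "dr": [0, 0, 0], "jaw": 1}, {"translation": [1, 0.1, 0], "dr": [0, 0, 0], "jaw": 1}])

```text
time_s: 19.02
position: [0.4589, -0.1405, 0.1203]
tcp_rot: [[0.0, 1.0, 0.001], [1.0, -0.0, -0.0], [-0.0, 0.001, -1.0]]
force: [0.2, 0.2, -0.2]
opening: 0.339
```

Call:
arm_command(commands=[{"translation": [1, 0.1, 0], "dr": [0, 0, 0], "jaw": 1}, {"translation": [1, 0.1, 0], "dr": [0, 0, 0], "jaw": 1}, {"translation": [1, 0, 0], "dr": [0, 0, 0], "jaw": 1}, {"translation": [1, 0, 0], "dr": [0, 0, 0], "jaw": 1}, {"translation": [0.7, 0, 0], "dr": [0, 0, 0], "jaw": 1}, {"translation": [0, 0, 0], "dr": [0, 0, 0], "jaw": 1}, {"translation": [0, 0, 0], "dr": [0, 0, 0], "jaw": 1}])

```text
time_s: 19.6
position: [0.464, -0.0236, 0.1201]
tcp_rot: [[-0.002, 1.0, 0.001], [1.0, 0.002, -0.0], [-0.0, 0.001, -1.0]]
force: [-0.1, -0.2, -0.1]
opening: 0.337
```

```bash
python3 - <<'E'
from h import *
for c in ['wrist','side']: save(c,c+'9')
w=load('wrist9');p=w['p'];print(p)
a=cv2.resize(w['im'][220:370,230:400],None,fx=4.6,fy=4,interpolation=cv2.INTER_CUBIC);cv2.imwrite('pics/crop9w.png',a[:,:,::-1])
E
```

```text
[ 0.46396889 -0.0236037   0.12009255]
```

View pics/crop9w.png

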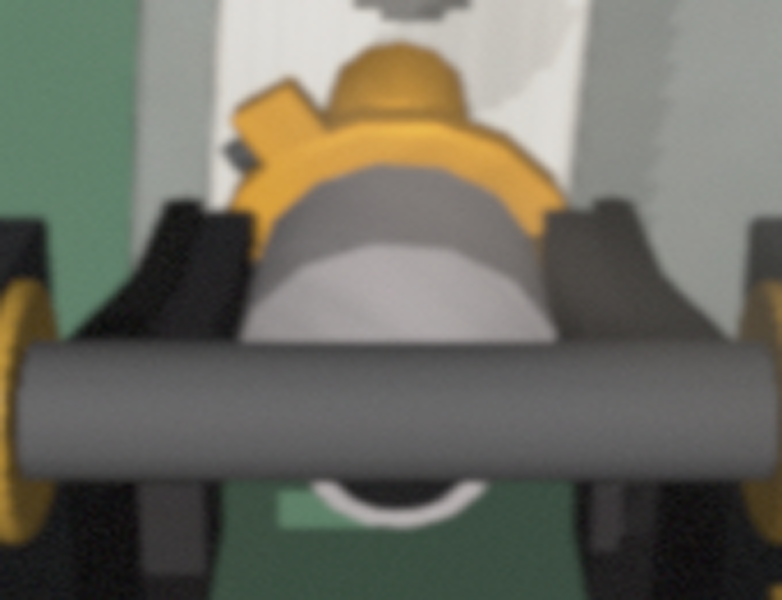

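View pics/wrist9.png

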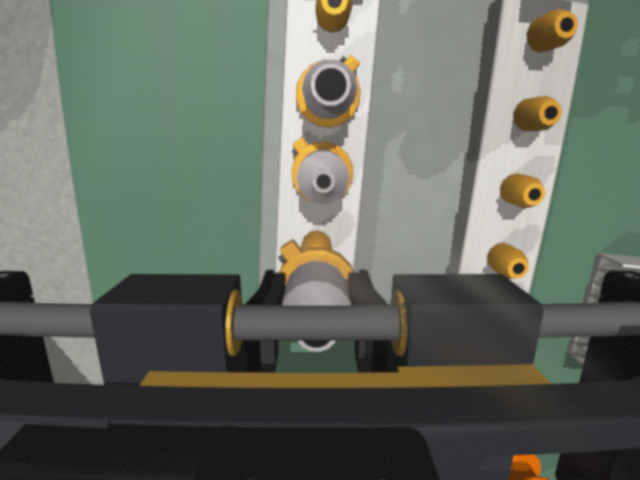

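Call:
arm_command(commands=[{"translation": [0.04, 0.02, 0.5], "dr": [0, 0, 0], "jaw": 1}, {"translation": [0, 0, 0.5], "dr": [0, 0, 0], "jaw": 1}, {"translation": [0, 0, 0.4], "dr": [0, 0, 0], "jaw": 1}, {"translation": [0, 0, 0.2], "dr": [0, 0, 0], "jaw": 1}, {"translation": [0, 0, 0.2], "dr": [0, 0, 0], "jaw": 1}, {"translation": [0, 0, 0.2], "dr": [0, 0, 0], "jaw": 1}, {"translation": [0, 0, 0], "dr": [0, 0, 0], "jaw": 1}])

```text
time_s: 20.28
position: [0.4643, -0.0237, 0.069]
tcp_rot: [[0.001, 1.0, -0.001], [1.0, -0.001, 0.0], [0.0, -0.001, -1.0]]
force: [0.0, 0.1, -1.2]
opening: 0.335
```

Call:
arm_command(commands=[{"translation": [0.01, 0, 0.2], "dr": [0, 0, 0], "jaw": 1}, {"translation": [0, 0, 0.2], "dr": [0, 0, 0], "jaw": 1}, {"translation": [0, 0, 0.2], "dr": [0, 0, 0], "jaw": 1}, {"translation": [0, 0, 0.15], "dr": [0, 0, 0], "jaw": 1}, {"translation": [0, 0, 0.08], "dr": [0, 0, 0], "jaw": 1}, {"translation": [0, 0, 0], "dr": [0, 0, 0], "jaw": 1}])

```text
time_s: 20.78
position: [0.4646, -0.0232, 0.0494]
tcp_rot: [[-0.0, 1.0, 0.0], [1.0, 0.0, -0.001], [-0.001, 0.0, -1.0]]
force: [-1.6, -1.8, 7.2]
opening: 0.336
```

Call:
arm_command(commands=[{"translation": [0, 0, 0], "dr": [0, 0, 0], "jaw": 0.5}, {"translation": [0, 0, 0], "dr": [0, 0, 0], "jaw": 0}, {"translation": [0, 0, 0], "dr": [0, 0, 0], "jaw": 0}, {"translation": [0, 0, 0], "dr": [0, 0, 0], "jaw": 0}, {"translation": [0, 0, 0], "dr": [0, 0, 0], "jaw": 0}, {"translation": [0, 0, -0.3], "dr": [0, 0, 0], "jaw": 0}, {"translation": [0, 0, -0.8], "dr": [0, 0, 0], "jaw": 0}, {"translation": [0, 0, -0.8], "dr": [0, 0, 0], "jaw": 0}, {"translation": [0, 0, -0.8], "dr": [0, 0, 0], "jaw": 0}, {"translation": [0, 0, -0.8], "dr": [0, 0, 0], "jaw": 0}, {"translation": [0, 0, -0.8], "dr": [0, 0, 0], "jaw": 0}, {"translation": [0, 0, 0], "dr": [0, 0, 0], "jaw": 0}])

```text
time_s: 21.78
position: [0.4666, -0.0234, 0.1599]
tcp_rot: [[-0.0, 1.0, 0.007], [1.0, 0.0, -0.002], [-0.002, 0.007, -1.0]]
force: [0.7, -0.3, 0.2]
opening: 0.992
```

```bash
python3 - <<'E'
from h import *
for c in ['scene','wrist','side']: save(c,c+'10')
w=load('wrist10');p=w['p'];print(p)
a=cv2.resize(load('scene10')['im'][140:300,260:460],None,fx=4,fy=3.7,interpolation=cv2.INTER_CUBIC);cv2.imwrite('pics/crop10.png',a[:,:,::-1])
E
```

```text
[ 0.46579771 -0.02324467  0.15833688]
```

View pics/side10.png

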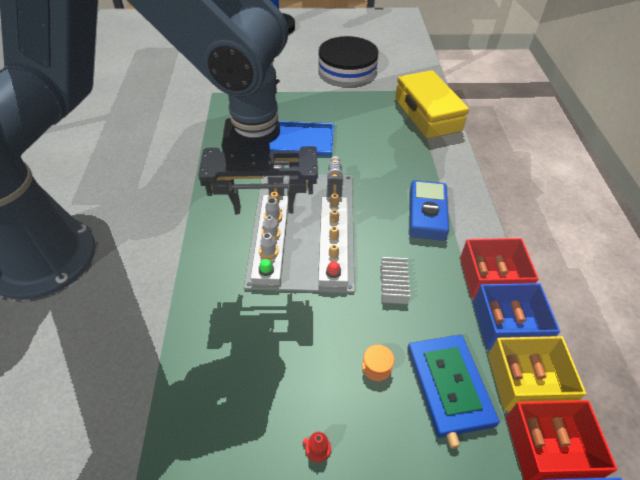

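View pics/crop10.png

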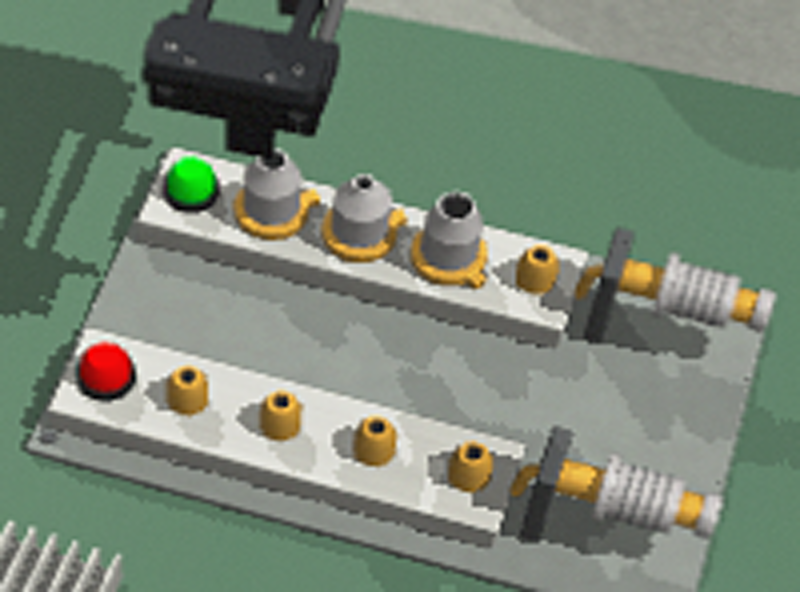

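View pics/wrist10.png

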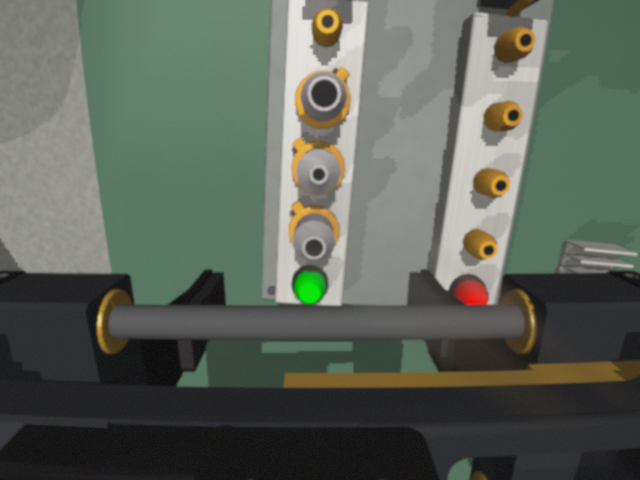

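```bash
python3 - <<'E'
from h import *
w=load('wrist3')
print(onplane('wrist',[[330,67],[330,50]],.055,w), onplane('wrist',[[325,97]],.074,w))
a=cv2.resize(w['im'][0:150,250:420],None,fx=4.6,fy=4,interpolation=cv2.INTER_CUBIC);cv2.imwrite('pics/crop3q.png',a[:,:,::-1])
E
```

```text
[[0.4789283  0.179681   0.055     ]
 [0.47884479 0.18845941 0.055     ]] [[0.47582702 0.16206991 0.074     ]]
```

Call:
arm_command(commands=[{"translation": [0.9, 0, 0], "dr": [0, 0, 0], "jaw": 0}, {"translation": [0.9, 0, 0], "dr": [0, 0, 0], "jaw": 0}, {"translation": [0.9, 0, 0], "dr": [0, 0, 0], "jaw": 0}, {"translation": [0.9, 0, 0], "dr": [0, 0, 0], "jaw": 0}, {"translation": [0.9, 0, 0], "dr": [0, 0, 0], "jaw": 0}, {"translation": [0.9, 0, 0], "dr": [0, 0, 0], "jaw": 0}, {"translation": [0.9, 0, 0], "dr": [0, 0, 0], "jaw": 0}, {"translation": [0, 0.3, 0], "dr": [0, 0, 0.62], "jaw": 0}, {"translation": [0, 0, 0], "dr": [0, 0, 0], "jaw": 0}, {"translation": [0, 0, 0], "dr": [0, 0, 0], "jaw": 0}])

```text
time_s: 22.77
position: [0.4713, 0.1346, 0.1552]
tcp_rot: [[0.063, 0.998, -0.002], [0.998, -0.063, -0.0], [-0.0, -0.002, -1.0]]
force: [-0.3, 0.4, -0.4]
opening: 1.003
```

```bash
python3 - <<'E'
from h import *
for c in ['scene','wrist']: save(c,c+'11')
w=load('wrist11');print(w['p'],w['R'])
E
```

```text
[0.47111773 0.13422622 0.15531565] [[ 6.37251390e-02  9.97964110e-01 -2.59637151e-03]
 [ 9.97967383e-01 -6.37261067e-02 -2.91591282e-04]
 [-4.56454282e-04 -2.57251239e-03 -9.99996587e-01]]
```

View pics/wrist11.png

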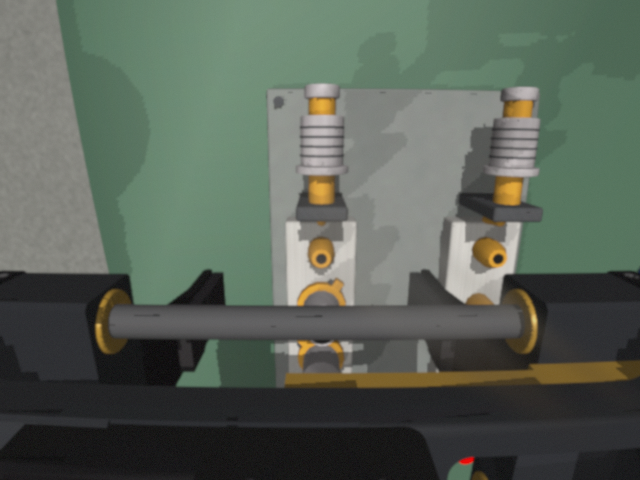

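View pics/crop3q.png

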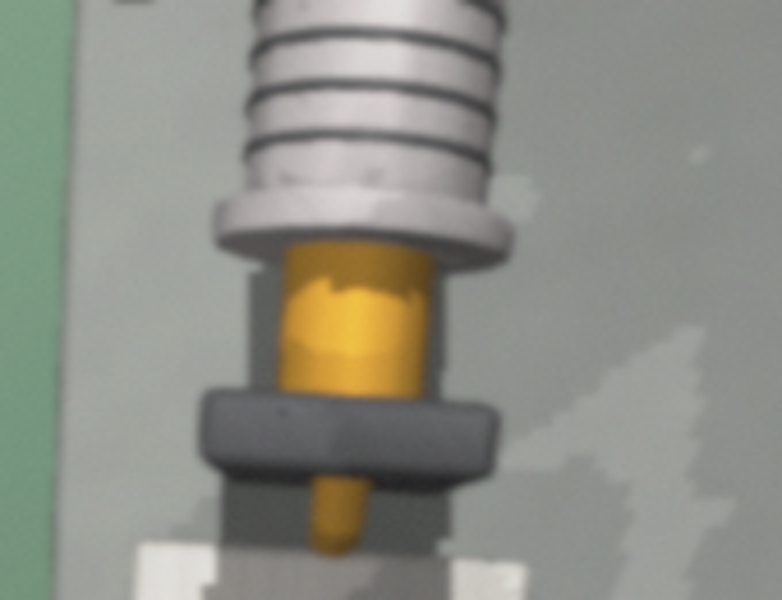

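```bash
python3 - <<'E'
from h import *
w=load('wrist11')
print(onplane('wrist',[[302,117],[343,117],[299,165],[347,164],[299,174],[347,174]],.055,w).round(4)); print(onplane('wrist',[[298,194],[346,193]],.074,w).round(4))
a=cv2.resize(w['im'][75:225,260:400],None,fx=5,fy=4,interpolation=cv2.INTER_CUBIC);cv2.imwrite('pics/crop11.png',a[:,:,::-1])
G=np.array([.4798,.2035,.055]);print((G-w['p'])@w['R'])
E
```

```text
[[0.4674 0.2186 0.055 ]
 [0.4942 0.2169 0.055 ]
 [0.4631 0.1876 0.055 ]
 [0.4955 0.1862 0.055 ]
 [0.4627 0.1815 0.055 ]
 [0.4952 0.1795 0.055 ]]
[[0.4621 0.1708 0.074 ]
 [0.4927 0.1695 0.074 ]]
[0.06973204 0.00450811 0.10027256]
```

View pics/crop11.png

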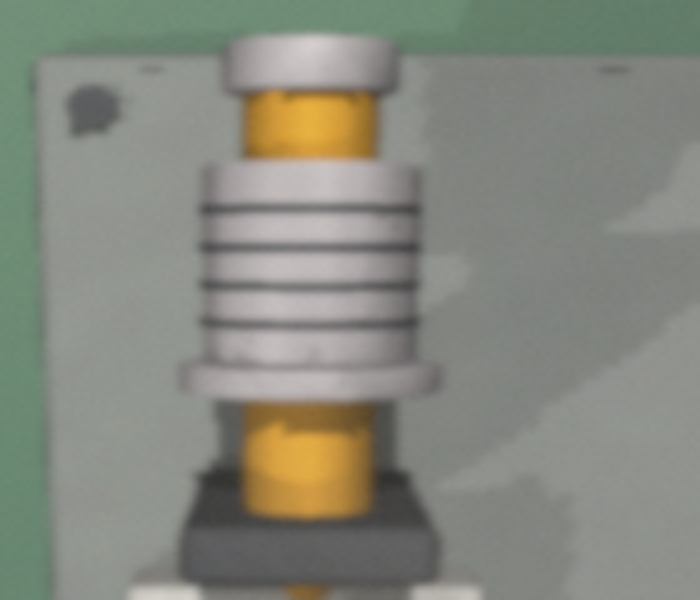

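Call:
arm_command(commands=[{"translation": [0.85, 0.05, 0], "dr": [0, 0, 0], "jaw": 0}, {"translation": [0.85, 0.05, 0], "dr": [0, 0, 0], "jaw": 0}, {"translation": [0.84, 0.05, 0], "dr": [0, 0, 0], "jaw": 0}, {"translation": [0, 0, 0.5], "dr": [0, 0, 0], "jaw": 0}, {"translation": [0, 0, 0.5], "dr": [0, 0, 0], "jaw": 0}, {"translation": [0, 0, 0.5], "dr": [0, 0, 0], "jaw": 0}, {"translation": [0, 0, 0], "dr": [0, 0, 0], "jaw": 0}, {"translation": [0, 0, 0], "dr": [0, 0, 0], "jaw": 0}])

```text
time_s: 23.53
position: [0.4791, 0.1969, 0.1182]
tcp_rot: [[0.066, 0.998, -0.003], [0.998, -0.066, -0.0], [-0.001, -0.002, -1.0]]
force: [-0.4, 0.6, -0.1]
opening: 1.003
```

```bash
python3 - <<'E'
from h import *
for c in ['side','wrist']: save(c,c+'12')
w=load('wrist12');print(w['p'],w['R']);G=np.array([.479,.2028,.055]);print((G-w['p'])@w['R']/.025)
E
```

```text
[0.4797011  0.19705543 0.11878848] [[ 6.55126204e-02  9.97851413e-01 -8.08522309e-04]
 [ 9.97851717e-01 -6.55127736e-02 -1.64456403e-04]
 [-2.17071594e-04 -7.96011404e-04 -9.99999660e-01]]
[ 0.22800597 -0.04100652  2.55152311]
```

View pics/wrist12.png

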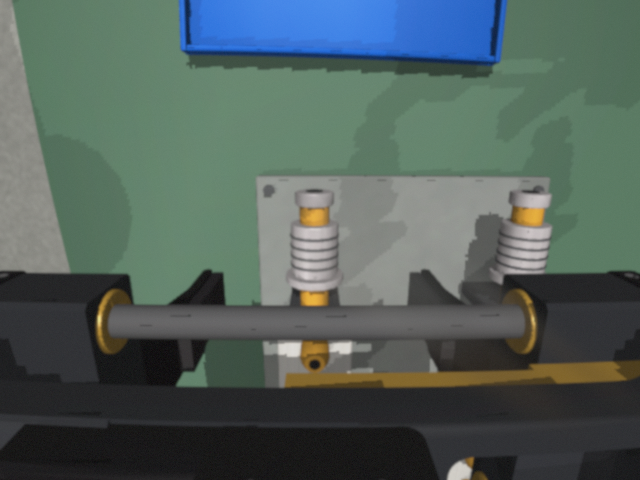

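View pics/side12.png

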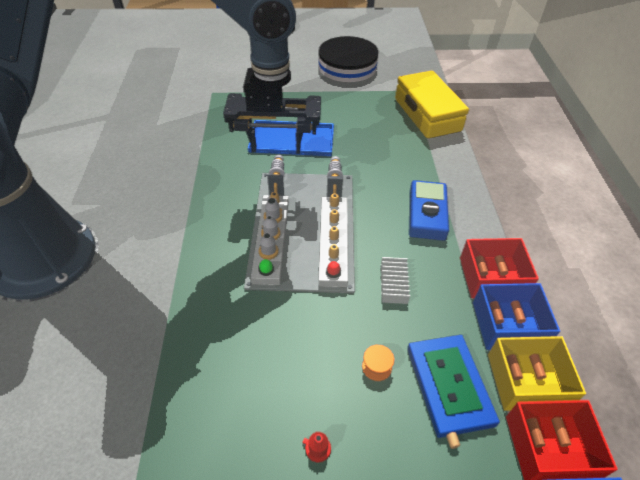

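Call:
arm_command(commands=[{"translation": [0.03, -0.03, 0.6], "dr": [0, 0, 0], "jaw": 0}, {"translation": [0, 0, 0.6], "dr": [0, 0, 0], "jaw": 0}, {"translation": [0, 0, 0.6], "dr": [0, 0, 0], "jaw": 0}, {"translation": [0, 0, 0.6], "dr": [0, 0, 0], "jaw": 0}, {"translation": [0, 0, 0.5], "dr": [0, 0, 0], "jaw": 0}, {"translation": [0, 0, 0], "dr": [0, 0, 0], "jaw": 0}, {"translation": [0, 0, 0], "dr": [0, 0, 0], "jaw": 0}])

```text
time_s: 24.22
position: [0.4793, 0.1983, 0.0466]
tcp_rot: [[0.065, 0.998, -0.0], [0.998, -0.065, -0.0], [-0.0, -0.0, -1.0]]
force: [0.7, -0.3, 0.5]
opening: 1.0
```

Call:
arm_command(commands=[{"translation": [-0.03, 0, 0.08], "dr": [0, 0, 0], "jaw": 0}, {"translation": [0, 0, 0], "dr": [0, 0, 0], "jaw": 0.5}, {"translation": [0, 0, 0], "dr": [0, 0, 0], "jaw": 1}, {"translation": [0, 0, 0], "dr": [0, 0, 0], "jaw": 1}, {"translation": [0, 0, 0], "dr": [0, 0, 0], "jaw": 1}, {"translation": [0, 0, 0], "dr": [0, 0, 0], "jaw": 1}, {"translation": [0, 0, 0], "dr": [0, 0, 0], "jaw": 1}, {"translation": [0, 0, 0], "dr": [0, 0, 0], "jaw": 1}, {"translation": [0, 0, 0], "dr": [0, 0, 0], "jaw": 1}, {"translation": [0, 0, 0], "dr": [0, 0, 0], "jaw": 1}, {"translation": [0, 0, 0], "dr": [0, 0, 0], "jaw": 1}, {"translation": [0, 0, 0], "dr": [0, 0, 0], "jaw": 1}])

```text
time_s: 25.22
position: [0.4785, 0.1977, 0.0442]
tcp_rot: [[0.065, 0.998, -0.001], [0.998, -0.065, -0.0], [-0.0, -0.001, -1.0]]
force: [-1.7, 0.9, 1.6]
opening: 0.327
```

Call:
arm_command(commands=[{"translation": [0, 0, 0], "dr": [0, 0, 0], "jaw": 1}, {"translation": [0, 0, 0], "dr": [0, 0, 0], "jaw": 1}, {"translation": [0, 0, 0], "dr": [0, 0, 0], "jaw": 1}])

```text
time_s: 25.47
position: [0.4785, 0.1977, 0.0442]
tcp_rot: [[0.065, 0.998, -0.001], [0.998, -0.065, -0.0], [-0.0, -0.001, -1.0]]
force: [-1.4, 0.1, 0.9]
opening: 0.324
```

```bash
python3 - <<'E'
from h import *
for c in ['scene','wrist']: save(c,c+'13')
w=load('wrist13');a=cv2.resize(w['im'][100:400,200:440],None,fx=2.4,fy=2);
b=cv2.resize(load('scene13')['im'][150:300,260:460],(800,600)); cv2.imwrite('pics/crop13.png',a[:,:,::-1]); cv2.imwrite('pics/crop13s.png',b[:,:,::-1])
E
```

View pics/crop13.png

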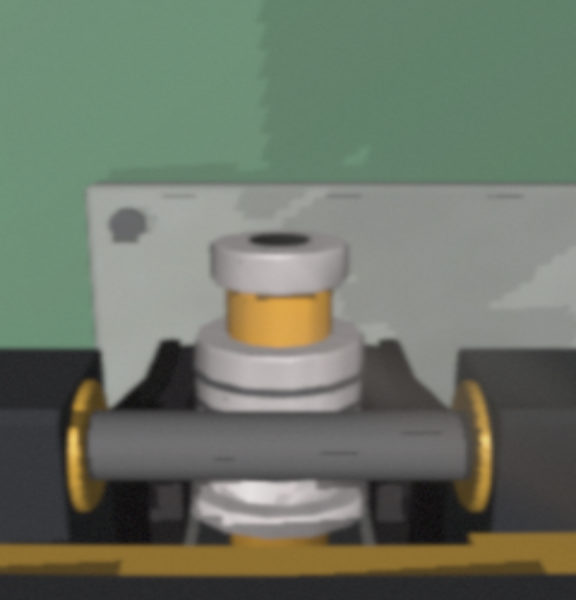

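View pics/crop13s.png

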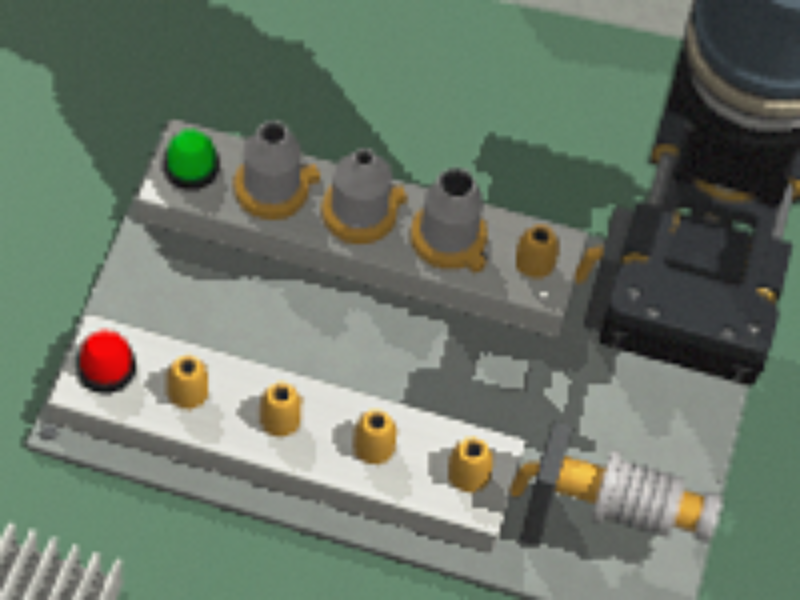

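Call:
arm_command(commands=[{"translation": [-0.1, 0, 0], "dr": [0, 0, 0], "jaw": 1}, {"translation": [-0.1, 0, 0], "dr": [0, 0, 0], "jaw": 1}, {"translation": [-0.1, 0, 0], "dr": [0, 0, 0], "jaw": 1}, {"translation": [-0.1, 0, 0], "dr": [0, 0, 0], "jaw": 1}, {"translation": [-0.06, 0, 0], "dr": [0, 0, 0], "jaw": 1}, {"translation": [-0.04, 0, 0], "dr": [0, 0, 0], "jaw": 1}, {"translation": [0, 0, 0], "dr": [0, 0, 0], "jaw": 1}])

```text
time_s: 26.15
position: [0.4779, 0.1873, 0.0442]
tcp_rot: [[0.067, 0.998, -0.0], [0.998, -0.067, 0.003], [0.003, -0.0, -1.0]]
force: [-2.1, 11.3, -0.5]
opening: 0.322
```

Call:
arm_command(commands=[{"translation": [-0.06, 0, 0], "dr": [0, 0, 0], "jaw": 1}, {"translation": [-0.06, 0, 0], "dr": [0, 0, 0], "jaw": 1}, {"translation": [0, 0, 0], "dr": [0, 0, 0], "jaw": 1}, {"translation": [0, 0, 0], "dr": [0, 0, 0], "jaw": 1}])

```text
time_s: 26.48
position: [0.4778, 0.1855, 0.0442]
tcp_rot: [[0.068, 0.998, 0.001], [0.998, -0.068, 0.005], [0.005, 0.0, -1.0]]
force: [-2.2, 17.0, -1.4]
opening: 0.322
```

At the stop (12.2 mm travel, force up to 17 N over the 12 N spring). Hold.

Call:
arm_command(commands=[{"translation": [0, 0, 0], "dr": [0, 0, 0], "jaw": 1}, {"translation": [0, 0, 0], "dr": [0, 0, 0], "jaw": 1}, {"translation": [0, 0, 0], "dr": [0, 0, 0], "jaw": 1}, {"translation": [0, 0, 0], "dr": [0, 0, 0], "jaw": 1}, {"translation": [0, 0, 0], "dr": [0, 0, 0], "jaw": 1}, {"translation": [0, 0, 0], "dr": [0, 0, 0], "jaw": 1}, {"translation": [0, 0, 0], "dr": [0, 0, 0], "jaw": 1}, {"translation": [0, 0, 0], "dr": [0, 0, 0], "jaw": 1}, {"translation": [0, 0, 0], "dr": [0, 0, 0], "jaw": 1}, {"translation": [0, 0, 0], "dr": [0, 0, 0], "jaw": 1}, {"translation": [0, 0, 0], "dr": [0, 0, 0], "jaw": 1}, {"translation": [0, 0, 0], "dr": [0, 0, 0], "jaw": 1}])

```text
time_s: 27.48
position: [0.4778, 0.1856, 0.0442]
tcp_rot: [[0.067, 0.998, 0.001], [0.998, -0.067, 0.005], [0.005, 0.0, -1.0]]
force: [-2.8, 16.8, -0.8]
opening: 0.328
```

Call:
arm_command(commands=[{"translation": [0, 0, 0], "dr": [0, 0, 0], "jaw": 1}, {"translation": [0, 0, 0], "dr": [0, 0, 0], "jaw": 1}, {"translation": [0, 0, 0], "dr": [0, 0, 0], "jaw": 1}, {"translation": [0, 0, 0], "dr": [0, 0, 0], "jaw": 1}, {"translation": [0, 0, 0], "dr": [0, 0, 0], "jaw": 1}, {"translation": [0, 0, 0], "dr": [0, 0, 0], "jaw": 1}, {"translation": [0, 0, 0], "dr": [0, 0, 0], "jaw": 1}, {"translation": [0, 0, 0], "dr": [0, 0, 0], "jaw": 1}, {"translation": [0, 0, 0], "dr": [0, 0, 0], "jaw": 1}])

```text
time_s: 28.23
position: [0.4778, 0.1855, 0.0442]
tcp_rot: [[0.067, 0.998, 0.001], [0.998, -0.067, 0.005], [0.005, 0.0, -1.0]]
force: [-2.7, 17.1, -1.2]
opening: 0.329
```

```bash
python3 - <<'E'
from h import *
for c in ['scene','wrist']: save(c,c+'14')
w=load('wrist14');a=cv2.resize(w['im'][100:400,200:440],None,fx=1.7,fy=2);
b=cv2.resize(load('scene14')['im'][150:300,260:370],(390,600)); cv2.imwrite('pics/crop14.png',np.hstack([a,b])[:,:,::-1])
E
```

```text
(no output)
```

View pics/crop14.png

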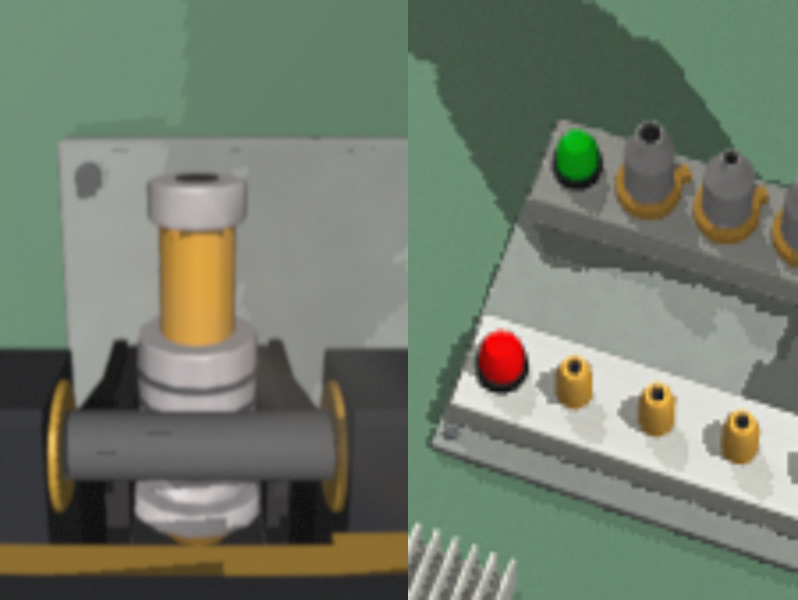

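Call:
arm_command(commands=[{"translation": [0, 0, 0], "dr": [0, 0, 0], "jaw": 0}, {"translation": [0, 0, 0], "dr": [0, 0, 0], "jaw": 0}, {"translation": [0, 0, 0], "dr": [0, 0, 0], "jaw": 0}, {"translation": [0, 0, 0], "dr": [0, 0, 0], "jaw": 0}, {"translation": [0, 0, 0], "dr": [0, 0, 0], "jaw": 0}, {"translation": [0, 0, 0], "dr": [0, 0, 0], "jaw": 0}, {"translation": [0, 0, 0], "dr": [0, 0, 0], "jaw": 0}, {"translation": [0, 0, 0], "dr": [0, 0, 0], "jaw": 0}, {"translation": [0, 0, -0.6], "dr": [0, 0, 0], "jaw": 0}, {"translation": [0, 0, -0.9], "dr": [0, 0, 0], "jaw": 0}, {"translation": [0, 0, -0.9], "dr": [0, 0, 0], "jaw": 0}, {"translation": [0, 0, -0.9], "dr": [0, 0, 0], "jaw": 0}])

```text
time_s: 29.33
position: [0.4772, 0.1818, 0.1272]
tcp_rot: [[0.065, 0.998, -0.002], [0.998, -0.065, -0.001], [-0.001, -0.002, -1.0]]
force: [0.7, 0.4, -0.4]
opening: 0.995
```

Call:
arm_command(commands=[{"translation": [0, 0, -0.6], "dr": [0, 0, 0], "jaw": 0}, {"translation": [0, 0, 0], "dr": [0, 0, -0.63], "jaw": 0}, {"translation": [0, 0, 0], "dr": [0, 0, 0], "jaw": 0}])

```text
time_s: 29.58
position: [0.4783, 0.182, 0.1428]
tcp_rot: [[-0.002, 1.0, 0.002], [1.0, 0.002, 0.0], [0.0, 0.002, -1.0]]
force: [0.4, 0.2, -0.1]
opening: 1.0
```

```bash
python3 - <<'E'
from h import *
for c in ['scene','wrist','side']: save(c,c+'15')
w=load('wrist15');print(w['p'],w['R'])
# tray blue mask
for n in ['scene','side']:
    im=load(n+'15')['im'];m=cv2.inRange(cv2.cvtColor(im,cv2.COLOR_RGB2HSV),(105,150,60),(125,255,255))
    cs,_=cv2.findContours(m,cv2.RETR_EXTERNAL,cv2.CHAIN_APPROX_NONE)
    for c in cs:
        if cv2.contourArea(c)>800:
            r=cv2.minAreaRect(c);a=cv2.approxPolyDP(cv2.convexHull(c),5,True)[:,0];print(n,cv2.contourArea(c),a.tolist(),onplane(n,a.astype(float),.014).round(4).tolist())
E
```

```text
[0.47769769 0.18194151 0.1420594 ] [[ 2.69659250e-04  9.99999963e-01  3.89366985e-05]
 [ 9.99999953e-01 -2.69653436e-04 -1.49264187e-04]
 [-1.49253682e-04  3.89769471e-05 -9.99999988e-01]]
scene 4105.0 [[157, 338], [210, 352], [194, 420], [133, 396]] [[0.8431, -0.2523, 0.014], [0.8421, -0.1475, 0.014], [0.9658, -0.1323, 0.014], [0.9564, -0.2518, 0.014]]
scene 3848.0 [[318, 333], [393, 364], [376, 406], [301, 373]] [[0.7551, 0.0328, 0.014], [0.7785, 0.1786, 0.014], [0.8606, 0.1646, 0.014], [0.8365, 0.0229, 0.014]]
scene 2221.0 [[1, 293], [47, 308], [31, 369], [0, 358]] [[0.8439, -0.597, 0.014], [0.8461, -0.4869, 0.014], [0.9656, -0.4576, 0.014], [0.9647, -0.5277, 0.014]]
scene 4034.0 [[116, 272], [192, 280], [183, 329], [104, 320]] [[0.7367, -0.387, 0.014], [0.7129, -0.2327, 0.014], [0.8133, -0.2119, 0.014], [0.8375, -0.3652, 0.014]]
scene 5310.5 [[495, 214], [549, 230], [533, 318], [474, 300]] [[0.4018, 0.3288, 0.014], [0.4118, 0.4461, 0.014], [0.6236, 0.4237, 0.014], [0.6142, 0.3069, 0.014]]
side 5549.0 [[461, 335], [498, 422], [438, 436], [409, 344]] [[0.8111, -0.2119, 0.014], [0.8341, -0.3679, 0.014], [0.7354, -0.3869, 0.014], [0.7155, -0.2274, 0.014]]
side 3291.5 [[539, 284], [558, 331], [487, 348], [481, 285]] [[0.9877, -0.1044, 0.014], [0.9873, -0.2083, 0.014], [0.8508, -0.2388, 0.014], [0.8747, -0.1039, 0.014]]
side 1142.5 [[413, 181], [445, 185], [447, 231], [411, 226]] [[0.7913, 0.1966, 0.014], [0.8632, 0.1811, 0.014], [0.8381, 0.0379, 0.014], [0.764, 0.0542, 0.014]]
side 2202.5 [[333, 125], [330, 155], [248, 148], [254, 123]] [[0.6163, 0.4185, 0.014], [0.6024, 0.2957, 0.014], [0.3999, 0.3273, 0.014], [0.4093, 0.4314, 0.014]]
```

View pics/scene15.png

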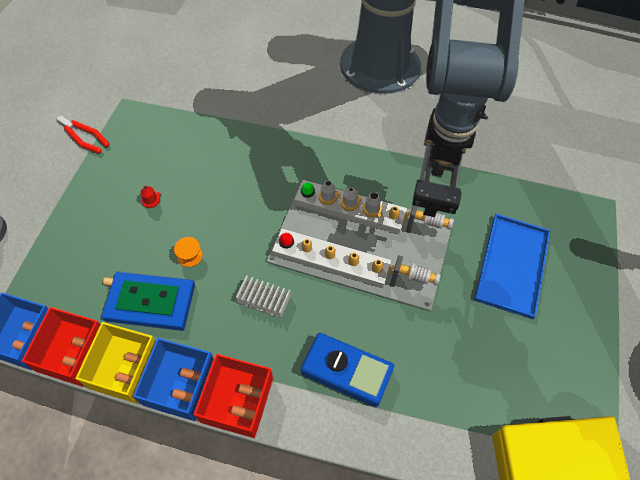

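View pics/wrist15.png

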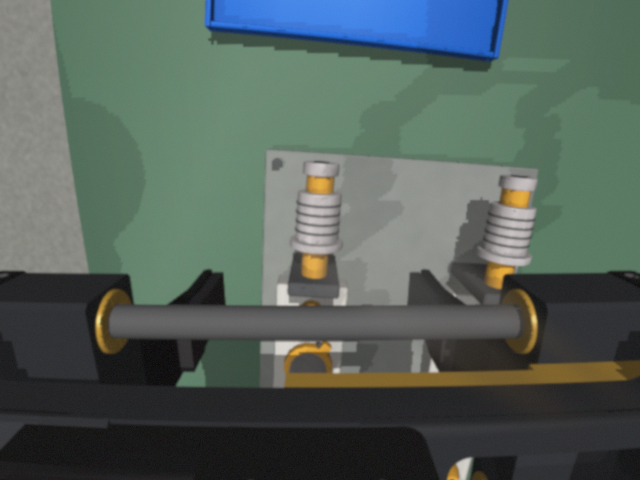

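Call:
arm_command(commands=[{"translation": [-0.88, -0.06, 0], "dr": [0, 0, 0], "jaw": 0}, {"translation": [-0.88, -0.06, 0], "dr": [0, 0, 0], "jaw": 0}, {"translation": [-0.88, -0.06, 0], "dr": [0, 0, 0], "jaw": 0}, {"translation": [-0.88, -0.06, 0], "dr": [0, 0, 0], "jaw": 0}, {"translation": [-0.88, -0.04, 0], "dr": [0, 0, 0], "jaw": 0}, {"translation": [0, 0, 0.6], "dr": [0, 0, 0], "jaw": 0}, {"translation": [0, 0, 0.6], "dr": [0, 0, 0], "jaw": 0}, {"translation": [0, 0, 0], "dr": [0, 0, 0], "jaw": 0}, {"translation": [0, 0, 0], "dr": [0, 0, 0], "jaw": 0}])

```text
time_s: 30.48
position: [0.4701, 0.0721, 0.1108]
tcp_rot: [[-0.0, 1.0, -0.004], [1.0, 0.0, 0.0], [0.0, -0.004, -1.0]]
force: [0.0, 0.0, 0.0]
opening: 1.0
```

```bash
python3 - <<'E'
from h import *
for c in ['wrist']: save(c,c+'16')
w=load('wrist16');print(w['p'],w['R']);print(proj('wrist',[[.4708,.0717,.079]],w))
E
```

```text
[0.47006947 0.0721415  0.1107652 ] [[-4.44124408e-05  9.99993237e-01 -3.67761944e-03]
 [ 9.99999955e-01  4.55042059e-05  2.96784213e-04]
 [ 2.96949553e-04 -3.67760609e-03 -9.99993193e-01]]
[[316.84146362 276.13930529]]
```

View pics/wrist16.png

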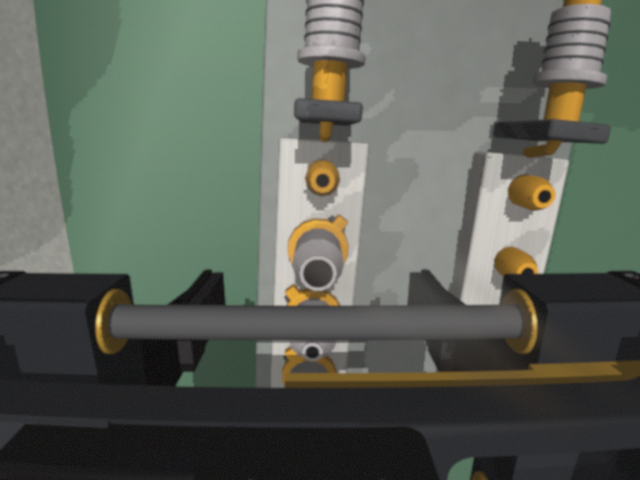

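Call:
arm_command(commands=[{"translation": [0, 0, 0.6], "dr": [0, 0, 0], "jaw": 0}, {"translation": [0, 0, 0.7], "dr": [0, 0, 0], "jaw": 0}, {"translation": [0, 0, 0.6], "dr": [0, 0, 0], "jaw": 0}, {"translation": [0, 0, 0.35], "dr": [0, 0, 0], "jaw": 0}, {"translation": [0, 0, 0.15], "dr": [0, 0, 0], "jaw": 0}, {"translation": [0, 0, 0], "dr": [0, 0, 0], "jaw": 0}, {"translation": [0, 0, 0], "dr": [0, 0, 0], "jaw": 0}])

```text
time_s: 31.12
position: [0.4716, 0.0724, 0.0522]
tcp_rot: [[-0.001, 1.0, 0.001], [1.0, 0.001, -0.0], [-0.0, 0.001, -1.0]]
force: [0.2, -0.4, -0.6]
opening: 0.999
```

Call:
arm_command(commands=[{"translation": [-0.02, -0.02, 0.1], "dr": [0, 0, 0], "jaw": 0}, {"translation": [0, 0, 0], "dr": [0, 0, 0], "jaw": 0.5}, {"translation": [0, 0, 0], "dr": [0, 0, 0], "jaw": 1}, {"translation": [0, 0, 0], "dr": [0, 0, 0], "jaw": 1}, {"translation": [0, 0, 0], "dr": [0, 0, 0], "jaw": 1}, {"translation": [0, 0, 0], "dr": [0, 0, 0], "jaw": 1}, {"translation": [0, 0, 0], "dr": [0, 0, 0], "jaw": 1}, {"translation": [0, 0, 0], "dr": [0, 0, 0], "jaw": 1}, {"translation": [0, 0, 0], "dr": [0, 0, 0], "jaw": 1}, {"translation": [0, 0, 0], "dr": [0, 0, 0], "jaw": 1}, {"translation": [0, 0, 0], "dr": [0, 0, 0], "jaw": 1}, {"translation": [0, 0, 0], "dr": [0, 0, 0], "jaw": 1}])

```text
time_s: 32.12
position: [0.4707, 0.0717, 0.0493]
tcp_rot: [[-0.001, 1.0, 0.0], [1.0, 0.001, -0.0], [-0.0, 0.0, -1.0]]
force: [-0.2, -0.5, -0.4]
opening: 0.327
```

Call:
arm_command(commands=[{"translation": [0, 0, 0], "dr": [0, 0, 0], "jaw": 1}, {"translation": [0, 0, 0], "dr": [0, 0, 0], "jaw": 1}, {"translation": [0, 0, 0], "dr": [0, 0, 0], "jaw": 1}, {"translation": [0, 0, -0.3], "dr": [0, 0, 0], "jaw": 1}, {"translation": [0, 0, -0.5], "dr": [0, 0, 0], "jaw": 1}, {"translation": [0, 0, -0.7], "dr": [0, 0, 0], "jaw": 1}, {"translation": [0, 0, -0.7], "dr": [0, 0, 0], "jaw": 1}, {"translation": [0, 0, -0.7], "dr": [0, 0, 0], "jaw": 1}, {"translation": [0, 0, -0.4], "dr": [0, 0, 0], "jaw": 1}, {"translation": [0, 0, 0], "dr": [0, 0, 0], "jaw": 1}])

```text
time_s: 32.95
position: [0.4721, 0.0717, 0.1342]
tcp_rot: [[-0.001, 1.0, 0.005], [1.0, 0.001, -0.0], [-0.0, 0.005, -1.0]]
force: [-0.4, -0.5, -0.2]
opening: 0.33
```

Call:
arm_command(commands=[{"translation": [0.6, 0.2, 0], "dr": [0, 0, 0], "jaw": 1}, {"translation": [0.95, 0.29, 0], "dr": [0, 0, 0], "jaw": 1}, {"translation": [0.95, 0.29, 0], "dr": [0, 0, 0], "jaw": 1}, {"translation": [0.95, 0.29, 0], "dr": [0, 0, 0], "jaw": 1}, {"translation": [0.95, 0.29, 0], "dr": [0, 0, 0], "jaw": 1}, {"translation": [0.95, 0.29, 0], "dr": [0, 0, 0], "jaw": 1}, {"translation": [0.95, 0.29, 0], "dr": [0, 0, 0], "jaw": 1}, {"translation": [0.95, 0.29, 0], "dr": [0, 0, 0], "jaw": 1}, {"translation": [0.95, 0.29, 0], "dr": [0, 0, 0], "jaw": 1}, {"translation": [0.95, 0.29, 0], "dr": [0, 0, 0], "jaw": 1}, {"translation": [0.95, 0.29, 0], "dr": [0, 0, 0], "jaw": 1}, {"translation": [0.95, 0.29, 0], "dr": [0, 0, 0], "jaw": 1}])

```text
time_s: 33.95
position: [0.5546, 0.349, 0.1307]
tcp_rot: [[-0.001, 1.0, -0.002], [1.0, 0.001, -0.001], [-0.001, -0.002, -1.0]]
force: [0.7, -0.7, -0.5]
opening: 0.331
```

Call:
arm_command(commands=[{"translation": [0.95, 0.29, 0], "dr": [0, 0, 0], "jaw": 1}, {"translation": [0.95, 0.25, 0], "dr": [0, 0, 0], "jaw": 1}, {"translation": [0, 0, 0], "dr": [0, 0, 0], "jaw": 1}, {"translation": [0, 0, 0], "dr": [0, 0, 0], "jaw": 1}, {"translation": [0, 0, 0], "dr": [0, 0, 0], "jaw": 1}])

```text
time_s: 34.37
position: [0.5675, 0.3947, 0.1306]
tcp_rot: [[-0.001, 1.0, -0.003], [1.0, 0.001, -0.002], [-0.002, -0.003, -1.0]]
force: [0.4, 0.9, -0.7]
opening: 0.331
```

```bash
python3 - <<'E'
from h import *
for c in ['wrist','scene']: save(c,c+'17')
w=load('wrist17');print(w['p'],w['R'])
E
```

```text
[0.56746622 0.39473404 0.13064656] [[-0.00140805  0.99999566 -0.0025875 ]
 [ 0.99999747  0.0014035  -0.00175885]
 [-0.00175522 -0.00258997 -0.99999511]]
```

View pics/wrist17.png

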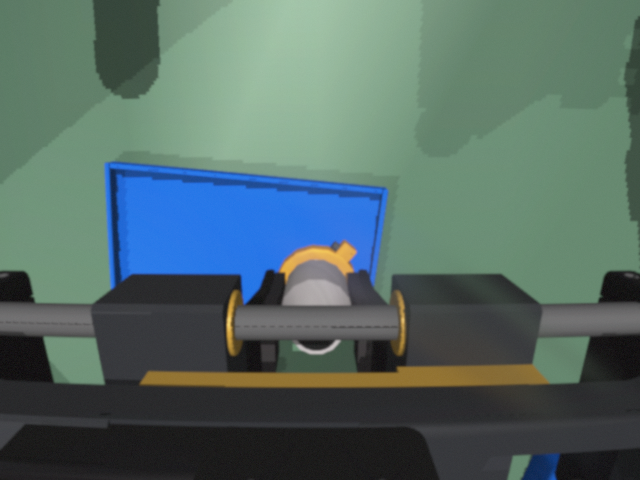

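View pics/scene17.png

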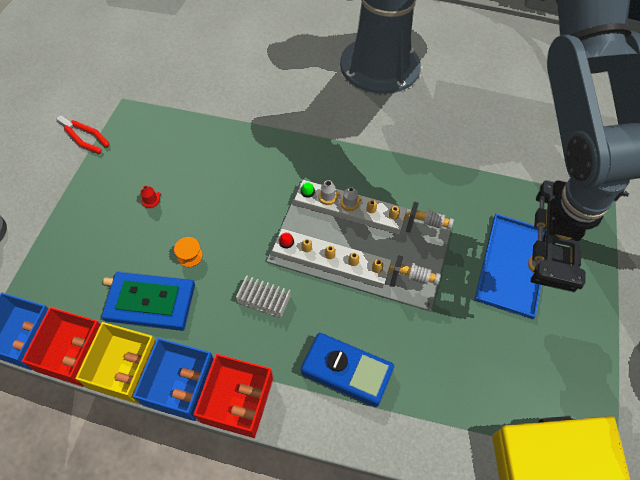

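```bash
python3 - <<'E'
from h import *
w=load('wrist17');print(onplane('wrist',[[107,163],[386,188]],.014,w).round(4))
E
```

```text
[[0.4144 0.4482 0.014 ]
 [0.6188 0.4296 0.014 ]]
```

Call:
arm_command(commands=[{"translation": [0, 0, 0.6], "dr": [0, 0, 0], "jaw": 1}, {"translation": [0, 0, 0.8], "dr": [0, 0, 0], "jaw": 1}, {"translation": [0, 0, 0.8], "dr": [0, 0, 0], "jaw": 1}, {"translation": [0, 0, 0.8], "dr": [0, 0, 0], "jaw": 1}, {"translation": [0, 0, 0.6], "dr": [0, 0, 0], "jaw": 1}, {"translation": [0, 0, 0.4], "dr": [0, 0, 0], "jaw": 1}, {"translation": [0, 0, 0.1], "dr": [0, 0, 0], "jaw": 1}, {"translation": [0, 0, 0], "dr": [0, 0, 0], "jaw": 1}, {"translation": [0, 0, 0], "dr": [0, 0, 0], "jaw": 1}])

```text
time_s: 35.22
position: [0.5693, 0.3957, 0.0301]
tcp_rot: [[-0.001, 1.0, 0.001], [1.0, 0.001, 0.001], [0.001, 0.001, -1.0]]
force: [0.6, 0.6, -0.0]
opening: 0.333
```

Call:
arm_command(commands=[{"translation": [0, 0, 0.15], "dr": [0, 0, 0], "jaw": 1}, {"translation": [0, 0, 0.1], "dr": [0, 0, 0], "jaw": 1}, {"translation": [0, 0, 0.0], "dr": [0, 0, 0], "jaw": 1}, {"translation": [0, 0, 0], "dr": [0, 0, 0], "jaw": 1}])

```text
time_s: 35.55
position: [0.5687, 0.3957, 0.0234]
tcp_rot: [[-0.001, 1.0, 0.0], [1.0, 0.001, 0.0], [0.0, 0.0, -1.0]]
force: [0.6, -0.9, -0.3]
opening: 0.333
```

Call:
arm_command(commands=[{"translation": [0, 0, 0.02], "dr": [0, 0, 0], "jaw": 1}, {"translation": [0, 0, 0], "dr": [0, 0, 0], "jaw": 0.6}, {"translation": [0, 0, 0], "dr": [0, 0, 0], "jaw": 0.5}, {"translation": [0, 0, 0], "dr": [0, 0, 0], "jaw": 0.5}, {"translation": [0, 0, 0], "dr": [0, 0, 0], "jaw": 0.5}, {"translation": [0, 0, 0], "dr": [0, 0, 0], "jaw": 0.5}, {"translation": [0, 0, -0.3], "dr": [0, 0, 0], "jaw": 0.5}, {"translation": [0, 0, -0.8], "dr": [0, 0, 0], "jaw": 0.4}, {"translation": [0, 0, -0.8], "dr": [0, 0, 0], "jaw": 0}, {"translation": [0, 0, -0.8], "dr": [0, 0, 0], "jaw": 0}, {"translation": [0, 0, -0.8], "dr": [0, 0, 0], "jaw": 0}, {"translation": [0, 0, -0.8], "dr": [0, 0, 0], "jaw": 0}])

```text
time_s: 36.55
position: [0.5686, 0.3956, 0.1315]
tcp_rot: [[-0.001, 1.0, 0.0], [1.0, 0.001, 0.0], [0.0, 0.0, -1.0]]
force: [0.9, -0.1, 0.1]
opening: 0.792
```

Call:
arm_command(commands=[{"translation": [-0.8, -0.22, -0.2], "dr": [0, 0, 0], "jaw": 0}, {"translation": [-0.95, -0.29, 0], "dr": [0, 0, 0], "jaw": 0}, {"translation": [-0.95, -0.29, 0], "dr": [0, 0, 0], "jaw": 0}, {"translation": [-0.95, -0.29, 0], "dr": [0, 0, 0], "jaw": 0}, {"translation": [-0.95, -0.29, 0], "dr": [0, 0, 0], "jaw": 0}, {"translation": [-0.95, -0.29, 0], "dr": [0, 0, 0], "jaw": 0}, {"translation": [-0.95, -0.29, 0], "dr": [0, 0, 0], "jaw": 0}, {"translation": [-0.95, -0.29, 0], "dr": [0, 0, 0], "jaw": 0}, {"translation": [-0.95, -0.29, 0], "dr": [0, 0, 0], "jaw": 0}, {"translation": [-0.95, -0.29, 0], "dr": [0, 0, 0], "jaw": 0}, {"translation": [-0.95, -0.29, 0], "dr": [0, 0, 0], "jaw": 0}, {"translation": [-0.95, -0.29, 0], "dr": [0, 0, 0], "jaw": 0}])

```text
time_s: 37.55
position: [0.4835, 0.1132, 0.1357]
tcp_rot: [[-0.001, 1.0, 0.001], [1.0, 0.001, -0.0], [-0.0, 0.001, -1.0]]
force: [0.6, -0.9, -0.3]
opening: 1.001
```

```bash
python3 - <<'E'
from h import *
for c in ['wrist','scene']: save(c,c+'18')
w=load('wrist18');print(w['p'],w['R'])
E
```

```text
[0.48351819 0.1132047  0.13572779] [[-1.24786513e-03  9.99998485e-01  1.21350343e-03]
 [ 9.99999221e-01  1.24788381e-03 -1.46309296e-05]
 [-1.61452187e-05  1.21348423e-03 -9.99999264e-01]]
```

View pics/scene18.png

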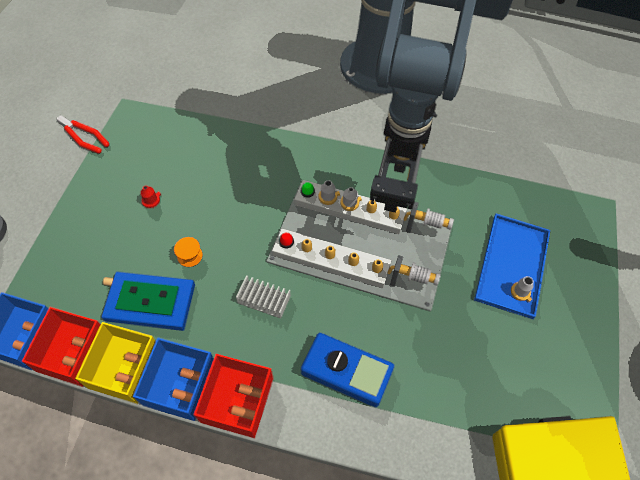

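Call:
arm_command(commands=[{"translation": [-0.9, -0.16, 0], "dr": [0, 0, 0], "jaw": 0}, {"translation": [-0.9, -0.16, 0], "dr": [0, 0, 0], "jaw": 0}, {"translation": [-0.9, -0.16, 0], "dr": [0, 0, 0], "jaw": 0}, {"translation": [-0.85, -0.14, 0], "dr": [0, 0, 0], "jaw": 0}, {"translation": [0, 0, 0.5], "dr": [0, 0, 0], "jaw": 0}, {"translation": [0, 0, 0.5], "dr": [0, 0, 0], "jaw": 0}, {"translation": [0, 0, 0], "dr": [0, 0, 0], "jaw": 0}, {"translation": [0, 0, 0], "dr": [0, 0, 0], "jaw": 0}])

```text
time_s: 38.32
position: [0.4684, 0.0259, 0.11]
tcp_rot: [[-0.001, 1.0, -0.0], [1.0, 0.001, 0.0], [0.0, -0.0, -1.0]]
force: [0.2, -0.0, 0.8]
opening: 1.001
```

```bash
python3 - <<'E'
from h import *
for c in ['wrist']: save(c,c+'19')
w=load('wrist19');print(w['p'],w['R']);print(proj('wrist',[[.4677,.0238,.079]],w))
E
```

```text
[0.46842994 0.02592333 0.11004817] [[-1.28548768e-03  9.99999056e-01 -4.84274090e-04]
 [ 9.99999130e-01  1.28563004e-03  2.93757048e-04]
 [ 2.94379368e-04 -4.83896048e-04 -9.99999840e-01]]
[[313.90777907 279.57630942]]
```

View pics/wrist19.png

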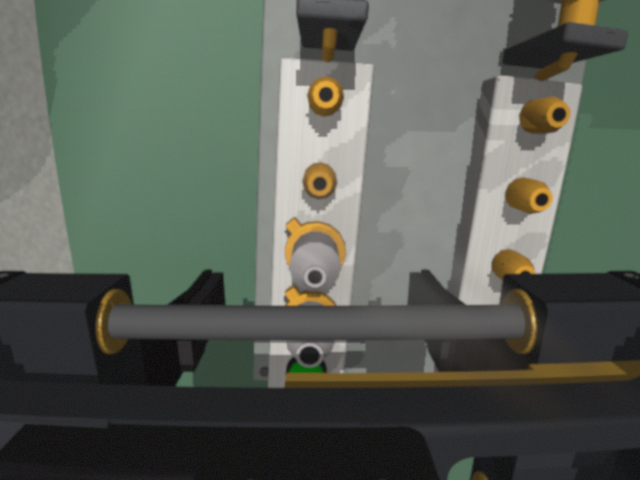

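Nozzle in place at (315,277), as predicted. Descend, grip, lift.

Call:
arm_command(commands=[{"translation": [-0.06, 0, 0.6], "dr": [0, 0, 0], "jaw": 0}, {"translation": [0, 0, 0.7], "dr": [0, 0, 0], "jaw": 0}, {"translation": [0, 0, 0.6], "dr": [0, 0, 0], "jaw": 0}, {"translation": [0, 0, 0.35], "dr": [0, 0, 0], "jaw": 0}, {"translation": [0, 0, 0.18], "dr": [0, 0, 0], "jaw": 0}, {"translation": [0, 0, 0], "dr": [0, 0, 0], "jaw": 0}, {"translation": [0, 0, 0], "dr": [0, 0, 0], "jaw": 0}])

```text
time_s: 38.95
position: [0.4687, 0.0241, 0.0497]
tcp_rot: [[-0.001, 1.0, 0.001], [1.0, 0.001, -0.0], [-0.0, 0.001, -1.0]]
force: [-0.1, 0.5, -0.2]
opening: 1.001
```

Call:
arm_command(commands=[{"translation": [0, -0.02, 0], "dr": [0, 0, 0], "jaw": 0}, {"translation": [0, 0, 0], "dr": [0, 0, 0], "jaw": 0.5}, {"translation": [0, 0, 0], "dr": [0, 0, 0], "jaw": 1}, {"translation": [0, 0, 0], "dr": [0, 0, 0], "jaw": 1}, {"translation": [0, 0, 0], "dr": [0, 0, 0], "jaw": 1}, {"translation": [0, 0, 0], "dr": [0, 0, 0], "jaw": 1}, {"translation": [0, 0, 0], "dr": [0, 0, 0], "jaw": 1}, {"translation": [0, 0, 0], "dr": [0, 0, 0], "jaw": 1}, {"translation": [0, 0, 0], "dr": [0, 0, 0], "jaw": 1}, {"translation": [0, 0, 0], "dr": [0, 0, 0], "jaw": 1}, {"translation": [0, 0, 0], "dr": [0, 0, 0], "jaw": 1}, {"translation": [0, 0, 0], "dr": [0, 0, 0], "jaw": 1}])

```text
time_s: 39.95
position: [0.4677, 0.024, 0.0493]
tcp_rot: [[-0.001, 1.0, -0.0], [1.0, 0.001, -0.0], [-0.0, -0.0, -1.0]]
force: [-0.4, 0.6, -0.4]
opening: 0.329
```

Call:
arm_command(commands=[{"translation": [0, 0, 0], "dr": [0, 0, 0], "jaw": 1}, {"translation": [0, 0, 0], "dr": [0, 0, 0], "jaw": 1}, {"translation": [0, 0, 0], "dr": [0, 0, 0], "jaw": 1}, {"translation": [0, 0, -0.3], "dr": [0, 0, 0], "jaw": 1}, {"translation": [0, 0, -0.5], "dr": [0, 0, 0], "jaw": 1}, {"translation": [0, 0, -0.7], "dr": [0, 0, 0], "jaw": 1}, {"translation": [0, 0, -0.7], "dr": [0, 0, 0], "jaw": 1}, {"translation": [0, 0, -0.7], "dr": [0, 0, 0], "jaw": 1}, {"translation": [0, 0, -0.4], "dr": [0, 0, 0], "jaw": 1}, {"translation": [0, 0, 0], "dr": [0, 0, 0], "jaw": 1}])

```text
time_s: 40.78
position: [0.4691, 0.0239, 0.1342]
tcp_rot: [[-0.001, 1.0, 0.005], [1.0, 0.001, -0.001], [-0.001, 0.005, -1.0]]
force: [0.2, -0.3, 0.1]
opening: 0.335
```

Call:
arm_command(commands=[{"translation": [0.65, 0.08, 0], "dr": [0, 0, 0], "jaw": 1}, {"translation": [0.97, 0.12, 0], "dr": [0, 0, 0], "jaw": 1}, {"translation": [0.97, 0.12, 0], "dr": [0, 0, 0], "jaw": 1}, {"translation": [0.97, 0.12, 0], "dr": [0, 0, 0], "jaw": 1}, {"translation": [0.97, 0.12, 0], "dr": [0, 0, 0], "jaw": 1}, {"translation": [0.97, 0.12, 0], "dr": [0, 0, 0], "jaw": 1}, {"translation": [0.97, 0.12, 0], "dr": [0, 0, 0], "jaw": 1}, {"translation": [0.97, 0.12, 0], "dr": [0, 0, 0], "jaw": 1}, {"translation": [0.97, 0.12, 0], "dr": [0, 0, 0], "jaw": 1}, {"translation": [0.97, 0.12, 0], "dr": [0, 0, 0], "jaw": 1}, {"translation": [0.97, 0.12, 0], "dr": [0, 0, 0], "jaw": 1}, {"translation": [0.97, 0.12, 0], "dr": [0, 0, 0], "jaw": 1}])

```text
time_s: 41.78
position: [0.5017, 0.3081, 0.131]
tcp_rot: [[-0.001, 1.0, -0.002], [1.0, 0.001, -0.001], [-0.001, -0.002, -1.0]]
force: [0.4, 0.1, -0.9]
opening: 0.33
```

Call:
arm_command(commands=[{"translation": [0.97, 0.12, 0], "dr": [0, 0, 0], "jaw": 1}, {"translation": [0.97, 0.12, 0], "dr": [0, 0, 0], "jaw": 1}, {"translation": [0, 0, 0], "dr": [0, 0, 0], "jaw": 1}, {"translation": [0, 0, 0], "dr": [0, 0, 0], "jaw": 1}, {"translation": [0, 0, 0], "dr": [0, 0, 0], "jaw": 1}])

```text
time_s: 42.2
position: [0.5074, 0.3548, 0.1309]
tcp_rot: [[-0.001, 1.0, -0.002], [1.0, 0.001, -0.001], [-0.001, -0.002, -1.0]]
force: [-0.2, -0.3, -0.7]
opening: 0.332
```

Call:
arm_command(commands=[{"translation": [0, 0, 0.6], "dr": [0, 0, 0], "jaw": 1}, {"translation": [0, 0, 0.8], "dr": [0, 0, 0], "jaw": 1}, {"translation": [0, 0, 0.8], "dr": [0, 0, 0], "jaw": 1}, {"translation": [0, 0, 0.8], "dr": [0, 0, 0], "jaw": 1}, {"translation": [0, 0, 0.6], "dr": [0, 0, 0], "jaw": 1}, {"translation": [0, 0, 0.4], "dr": [0, 0, 0], "jaw": 1}, {"translation": [0, 0, 0.15], "dr": [0, 0, 0], "jaw": 1}, {"translation": [0, 0, 0.1], "dr": [0, 0, 0], "jaw": 1}, {"translation": [0, 0, 0], "dr": [0, 0, 0], "jaw": 1}, {"translation": [0, 0, 0], "dr": [0, 0, 0], "jaw": 1}])

```text
time_s: 43.03
position: [0.509, 0.3556, 0.0264]
tcp_rot: [[-0.001, 1.0, 0.001], [1.0, 0.001, 0.001], [0.001, 0.001, -1.0]]
force: [-0.9, 0.5, -0.4]
opening: 0.328
```

Call:
arm_command(commands=[{"translation": [0, 0, 0.12], "dr": [0, 0, 0], "jaw": 1}, {"translation": [0, 0, 0], "dr": [0, 0, 0], "jaw": 1}, {"translation": [0, 0, 0], "dr": [0, 0, 0], "jaw": 1}])

```text
time_s: 43.28
position: [0.5092, 0.3559, 0.0233]
tcp_rot: [[-0.001, 1.0, 0.002], [1.0, 0.001, 0.001], [0.001, 0.002, -1.0]]
force: [-0.5, -0.0, 1.2]
opening: 0.329
```

Call:
arm_command(commands=[{"translation": [0, 0, 0], "dr": [0, 0, 0], "jaw": 1}, {"translation": [0, 0, 0], "dr": [0, 0, 0], "jaw": 0.6}, {"translation": [0, 0, 0], "dr": [0, 0, 0], "jaw": 0.5}, {"translation": [0, 0, 0], "dr": [0, 0, 0], "jaw": 0.5}, {"translation": [0, 0, 0], "dr": [0, 0, 0], "jaw": 0.5}, {"translation": [0, 0, 0], "dr": [0, 0, 0], "jaw": 0.5}, {"translation": [0, 0, -0.3], "dr": [0, 0, 0], "jaw": 0.5}, {"translation": [0, 0, -0.8], "dr": [0, 0, 0], "jaw": 0.4}, {"translation": [0, 0, -0.8], "dr": [0, 0, 0], "jaw": 0}, {"translation": [0, 0, -0.8], "dr": [0, 0, 0], "jaw": 0}, {"translation": [0, 0, -0.8], "dr": [0, 0, 0], "jaw": 0}, {"translation": [0, 0, -0.8], "dr": [0, 0, 0], "jaw": 0}])

```text
time_s: 44.28
position: [0.5082, 0.3554, 0.1314]
tcp_rot: [[-0.001, 1.0, -0.0], [1.0, 0.001, -0.0], [-0.0, -0.0, -1.0]]
force: [-0.3, -0.5, -0.7]
opening: 0.789
```

Call:
arm_command(commands=[{"translation": [-0.7, -0.08, -0.2], "dr": [0, 0, 0], "jaw": 0}, {"translation": [-0.97, -0.12, 0], "dr": [0, 0, 0], "jaw": 0}, {"translation": [-0.97, -0.12, 0], "dr": [0, 0, 0], "jaw": 0}, {"translation": [-0.97, -0.12, 0], "dr": [0, 0, 0], "jaw": 0}, {"translation": [-0.97, -0.12, 0], "dr": [0, 0, 0], "jaw": 0}, {"translation": [-0.97, -0.12, 0], "dr": [0, 0, 0], "jaw": 0}, {"translation": [-0.97, -0.12, 0], "dr": [0, 0, 0], "jaw": 0}, {"translation": [-0.97, -0.12, 0], "dr": [0, 0, 0], "jaw": 0}, {"translation": [-0.97, -0.12, 0], "dr": [0, 0, 0], "jaw": 0}, {"translation": [-0.97, -0.12, 0], "dr": [0, 0, 0], "jaw": 0}, {"translation": [-0.97, -0.12, 0], "dr": [0, 0, 0], "jaw": 0}, {"translation": [-0.97, -0.12, 0], "dr": [0, 0, 0], "jaw": 0}])

```text
time_s: 45.28
position: [0.4735, 0.0701, 0.1356]
tcp_rot: [[-0.001, 1.0, 0.001], [1.0, 0.001, -0.0], [-0.0, 0.001, -1.0]]
force: [-0.4, 0.1, 0.6]
opening: 0.996
```

Call:
arm_command(commands=[{"translation": [-0.9, -0.1, 0], "dr": [0, 0, 0], "jaw": 0}, {"translation": [-0.95, -0.1, 0], "dr": [0, 0, 0], "jaw": 0}, {"translation": [-0.95, -0.1, 0], "dr": [0, 0, 0], "jaw": 0}, {"translation": [-0.95, -0.06, 0], "dr": [0, 0, 0], "jaw": 0}, {"translation": [0, 0, 0.5], "dr": [0, 0, 0], "jaw": 0}, {"translation": [0, 0, 0.5], "dr": [0, 0, 0], "jaw": 0}, {"translation": [0, 0, 0], "dr": [0, 0, 0], "jaw": 0}, {"translation": [0, 0, 0], "dr": [0, 0, 0], "jaw": 0}])

```text
time_s: 45.95
position: [0.4644, -0.0225, 0.1101]
tcp_rot: [[-0.001, 1.0, -0.001], [1.0, 0.001, 0.0], [0.0, -0.001, -1.0]]
force: [-0.3, 0.9, 0.1]
opening: 1.001
```

```bash
python3 - <<'E'
from h import *
for c in ['wrist','scene']: save(c,c+'20')
w=load('wrist20');print(w['p'],w['R']);print(proj('wrist',[[.4646,-.0241,.079]],w))
E
```

```text
[ 0.46442372 -0.02251034  0.11010384] [[-7.77467014e-04  9.99999126e-01 -1.06903727e-03]
 [ 9.99999632e-01  7.77855069e-04  3.62627078e-04]
 [ 3.63458317e-04 -1.06875495e-03 -9.99999363e-01]]
[[315.64404332 278.61030709]]
```

View pics/wrist20.png

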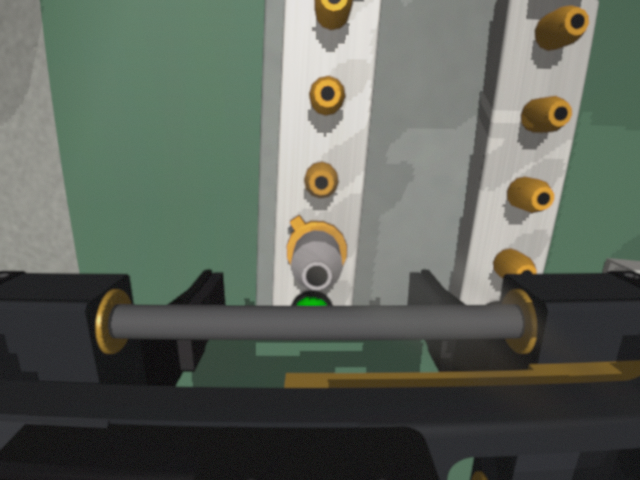

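View pics/scene20.png

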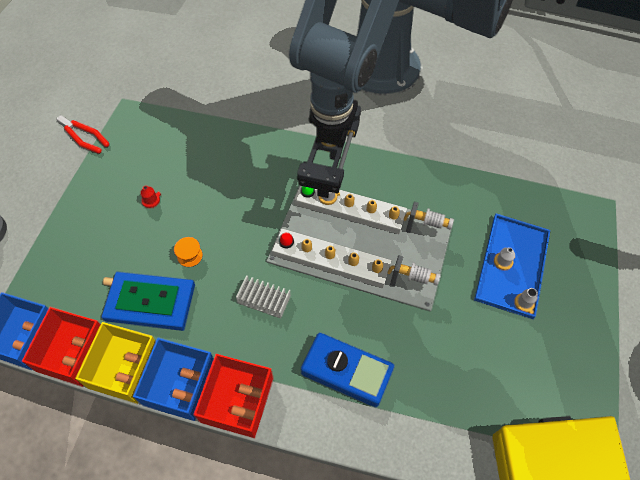

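Call:
arm_command(commands=[{"translation": [-0.05, 0, 0.6], "dr": [0, 0, 0], "jaw": 0}, {"translation": [0, 0, 0.7], "dr": [0, 0, 0], "jaw": 0}, {"translation": [0, 0, 0.6], "dr": [0, 0, 0], "jaw": 0}, {"translation": [0, 0, 0.35], "dr": [0, 0, 0], "jaw": 0}, {"translation": [0, 0, 0.18], "dr": [0, 0, 0], "jaw": 0}, {"translation": [0, 0, 0], "dr": [0, 0, 0], "jaw": 0}, {"translation": [0, 0, 0], "dr": [0, 0, 0], "jaw": 0}])

```text
time_s: 46.63
position: [0.4651, -0.0237, 0.0497]
tcp_rot: [[-0.001, 1.0, 0.001], [1.0, 0.001, -0.0], [-0.0, 0.001, -1.0]]
force: [-0.1, 1.1, 0.8]
opening: 0.997
```

```bash
python3 - <<'E'
from h import *
s=load('scene20')['im'];a=cv2.resize(s[205:330,460:570],(700,600),interpolation=cv2.INTER_CUBIC)
cv2.imwrite('pics/crop20.png',a[:,:,::-1])
E
```

View pics/crop20.png

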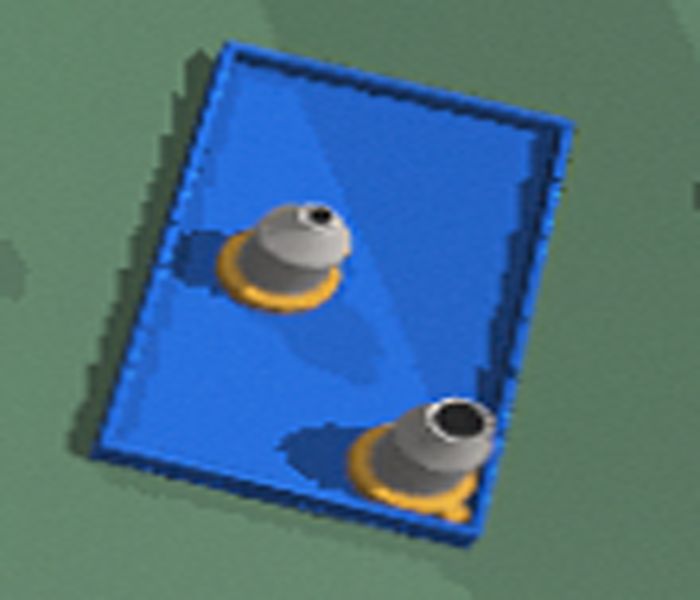

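Call:
arm_command(commands=[{"translation": [0, 0, 0], "dr": [0, 0, 0], "jaw": 0}, {"translation": [0, 0, 0], "dr": [0, 0, 0], "jaw": 0.5}, {"translation": [0, 0, 0], "dr": [0, 0, 0], "jaw": 1}, {"translation": [0, 0, 0], "dr": [0, 0, 0], "jaw": 1}, {"translation": [0, 0, 0], "dr": [0, 0, 0], "jaw": 1}, {"translation": [0, 0, 0], "dr": [0, 0, 0], "jaw": 1}, {"translation": [0, 0, 0], "dr": [0, 0, 0], "jaw": 1}, {"translation": [0, 0, 0], "dr": [0, 0, 0], "jaw": 1}, {"translation": [0, 0, 0], "dr": [0, 0, 0], "jaw": 1}, {"translation": [0, 0, 0], "dr": [0, 0, 0], "jaw": 1}, {"translation": [0, 0, 0], "dr": [0, 0, 0], "jaw": 1}, {"translation": [0, 0, 0], "dr": [0, 0, 0], "jaw": 1}])

```text
time_s: 47.63
position: [0.4648, -0.0238, 0.0493]
tcp_rot: [[-0.001, 1.0, -0.0], [1.0, 0.001, -0.0], [-0.0, -0.0, -1.0]]
force: [-0.3, 0.8, -0.4]
opening: 0.336
```

Call:
arm_command(commands=[{"translation": [0, 0, 0], "dr": [0, 0, 0], "jaw": 1}, {"translation": [0, 0, 0], "dr": [0, 0, 0], "jaw": 1}, {"translation": [0, 0, 0], "dr": [0, 0, 0], "jaw": 1}, {"translation": [0, 0, -0.3], "dr": [0, 0, 0], "jaw": 1}, {"translation": [0, 0, -0.5], "dr": [0, 0, 0], "jaw": 1}, {"translation": [0, 0, -0.7], "dr": [0, 0, 0], "jaw": 1}, {"translation": [0, 0, -0.7], "dr": [0, 0, 0], "jaw": 1}, {"translation": [0, 0, -0.7], "dr": [0, 0, 0], "jaw": 1}, {"translation": [0, 0, -0.4], "dr": [0, 0, 0], "jaw": 1}, {"translation": [0, 0, 0], "dr": [0, 0, 0], "jaw": 1}])

```text
time_s: 48.47
position: [0.4661, -0.024, 0.1342]
tcp_rot: [[-0.001, 1.0, 0.005], [1.0, 0.001, -0.001], [-0.001, 0.005, -1.0]]
force: [0.4, -0.3, -0.7]
opening: 0.334
```

```bash
python3 - <<'E'
from h import *
P=onplane('scene',[[532.3,292.1],[460+320/6.364,205+216/4.8]],.053);c,s=np.cos(-.098),np.sin(-.098)
print(P, (P[:,:2]-[.5122,.3775])@np.array([[c,-s],[s,c]]))
E
```

```text
[[0.59061796 0.40670788 0.053     ]
 [0.50877222 0.35778748 0.053     ]] [[ 0.07518391  0.03674041]
 [-0.00148259 -0.01995332]]
```

Call:
arm_command(commands=[{"translation": [0.7, 0, 0], "dr": [0, 0, 0], "jaw": 1}, {"translation": [0.97, 0, 0], "dr": [0, 0, 0], "jaw": 1}, {"translation": [0.97, 0, 0], "dr": [0, 0, 0], "jaw": 1}, {"translation": [0.97, 0, 0], "dr": [0, 0, 0], "jaw": 1}, {"translation": [0.97, 0, 0], "dr": [0, 0, 0], "jaw": 1}, {"translation": [0.97, 0, 0], "dr": [0, 0, 0], "jaw": 1}, {"translation": [0.97, 0, 0], "dr": [0, 0, 0], "jaw": 1}, {"translation": [0.97, 0, 0], "dr": [0, 0, 0], "jaw": 1}, {"translation": [0.97, 0, 0], "dr": [0, 0, 0], "jaw": 1}, {"translation": [0.97, 0, 0], "dr": [0, 0, 0], "jaw": 1}, {"translation": [0.97, 0, 0], "dr": [0, 0, 0], "jaw": 1}, {"translation": [0.97, 0, 0], "dr": [0, 0, 0], "jaw": 1}])

```text
time_s: 49.47
position: [0.4637, 0.2616, 0.1311]
tcp_rot: [[-0.001, 1.0, -0.002], [1.0, 0.001, -0.0], [-0.0, -0.002, -1.0]]
force: [-0.4, 0.2, -0.2]
opening: 0.334
```

Call:
arm_command(commands=[{"translation": [0.97, 0, 0], "dr": [0, 0, 0], "jaw": 1}, {"translation": [0.97, 0, 0], "dr": [0, 0, 0], "jaw": 1}, {"translation": [0.97, 0, 0], "dr": [0, 0, 0], "jaw": 1}, {"translation": [0.97, 0, 0], "dr": [0, 0, 0], "jaw": 1}, {"translation": [0.97, 0, 0], "dr": [0, 0, 0], "jaw": 1}, {"translation": [0.97, 0, 0], "dr": [0, 0, 0], "jaw": 1}, {"translation": [0, 0, 0], "dr": [0, 0, 0], "jaw": 1}, {"translation": [0, 0, 0], "dr": [0, 0, 0], "jaw": 1}, {"translation": [0, 0, 0], "dr": [0, 0, 0], "jaw": 1}])

```text
time_s: 50.22
position: [0.4634, 0.4052, 0.1309]
tcp_rot: [[-0.001, 1.0, -0.002], [1.0, 0.001, -0.002], [-0.002, -0.002, -1.0]]
force: [-0.9, 0.1, 0.1]
opening: 0.34
```

```bash
python3 - <<'E'
from h import *
for c in ['wrist','scene']: save(c,c+'21')
E
```

```text
(no output)
```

View pics/wrist21.png

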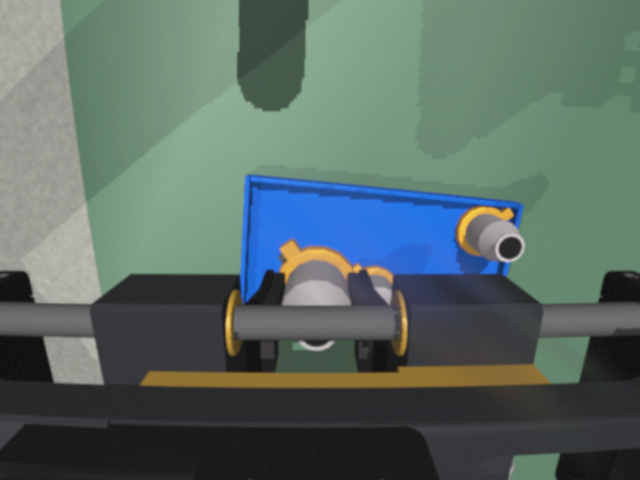

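View pics/scene21.png

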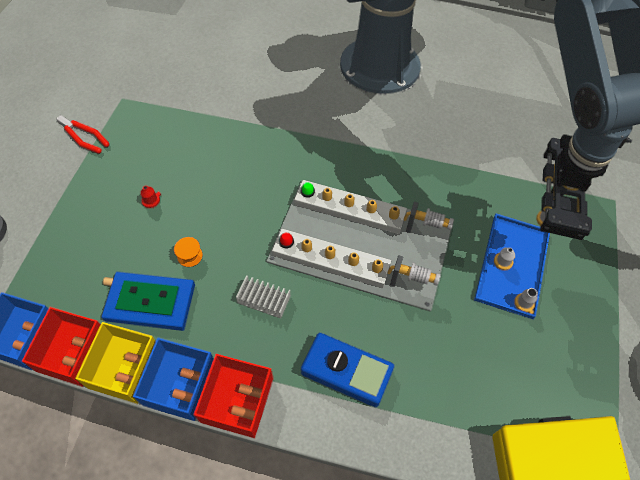

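Call:
arm_command(commands=[{"translation": [0, 0, 0.6], "dr": [0, 0, 0], "jaw": 1}, {"translation": [0, 0, 0.8], "dr": [0, 0, 0], "jaw": 1}, {"translation": [0, 0, 0.8], "dr": [0, 0, 0], "jaw": 1}, {"translation": [0, 0, 0.8], "dr": [0, 0, 0], "jaw": 1}, {"translation": [0, 0, 0.6], "dr": [0, 0, 0], "jaw": 1}, {"translation": [0, 0, 0.4], "dr": [0, 0, 0], "jaw": 1}, {"translation": [0, 0, 0.15], "dr": [0, 0, 0], "jaw": 1}, {"translation": [0, 0, 0.1], "dr": [0, 0, 0], "jaw": 1}, {"translation": [0, 0, 0], "dr": [0, 0, 0], "jaw": 1}, {"translation": [0, 0, 0], "dr": [0, 0, 0], "jaw": 1}])

```text
time_s: 51.15
position: [0.465, 0.4062, 0.0264]
tcp_rot: [[-0.001, 1.0, 0.001], [1.0, 0.001, 0.001], [0.001, 0.001, -1.0]]
force: [0.6, -0.6, -0.4]
opening: 0.334
```

Call:
arm_command(commands=[{"translation": [0, 0, 0.1], "dr": [0, 0, 0], "jaw": 1}, {"translation": [0, 0, 0], "dr": [0, 0, 0], "jaw": 1}, {"translation": [0, 0, 0], "dr": [0, 0, 0], "jaw": 1}])

```text
time_s: 51.4
position: [0.4645, 0.4061, 0.0235]
tcp_rot: [[-0.001, 1.0, 0.001], [1.0, 0.001, 0.0], [0.0, 0.001, -1.0]]
force: [-0.6, 0.6, -0.3]
opening: 0.339
```

Call:
arm_command(commands=[{"translation": [0, 0, 0.02], "dr": [0, 0, 0], "jaw": 1}, {"translation": [0, 0, 0], "dr": [0, 0, 0], "jaw": 0.6}, {"translation": [0, 0, 0], "dr": [0, 0, 0], "jaw": 0.5}, {"translation": [0, 0, 0], "dr": [0, 0, 0], "jaw": 0.5}, {"translation": [0, 0, 0], "dr": [0, 0, 0], "jaw": 0.5}, {"translation": [0, 0, 0], "dr": [0, 0, 0], "jaw": 0.5}, {"translation": [0, 0, -0.3], "dr": [0, 0, 0], "jaw": 0.5}, {"translation": [0, 0, -0.8], "dr": [0, 0, 0], "jaw": 0.4}, {"translation": [0, 0, -0.8], "dr": [0, 0, 0], "jaw": 0}, {"translation": [0, 0, -0.8], "dr": [0, 0, 0], "jaw": 0}, {"translation": [0, 0, -0.8], "dr": [0, 0, 0], "jaw": 0}, {"translation": [0, 0, -0.8], "dr": [0, 0, 0], "jaw": 0}])

```text
time_s: 52.4
position: [0.4642, 0.4059, 0.1315]
tcp_rot: [[-0.001, 1.0, 0.0], [1.0, 0.001, 0.0], [0.0, 0.0, -1.0]]
force: [-0.3, 0.2, 0.4]
opening: 0.789
```

Call:
arm_command(commands=[{"translation": [-0.7, 0.1, -0.6], "dr": [0, 0, 0], "jaw": 0}, {"translation": [-0.9, 0.1, -0.2], "dr": [0, 0, 0], "jaw": 0}, {"translation": [-0.9, 0.1, 0], "dr": [0, 0, 0], "jaw": 0}, {"translation": [-0.9, 0.1, 0], "dr": [0, 0, 0], "jaw": 0}, {"translation": [-0.9, 0.1, 0], "dr": [0, 0, 0], "jaw": 0}, {"translation": [-0.9, 0.1, 0], "dr": [0, 0, 0], "jaw": 0}, {"translation": [-0.6, 0.1, 0], "dr": [0, 0, 0], "jaw": 0}, {"translation": [0, 0, 0], "dr": [0, 0, 0], "jaw": 0}, {"translation": [0, 0, 0], "dr": [0, 0, 0], "jaw": 0}])

```text
time_s: 53.15
position: [0.4823, 0.2605, 0.1506]
tcp_rot: [[0.001, 1.0, 0.0], [1.0, -0.001, 0.001], [0.001, 0.0, -1.0]]
force: [0.3, -0.8, -0.0]
opening: 1.004
```

```bash
python3 - <<'E'
from h import *
for c in ['wrist','scene','side']: save(c,c+'22')
s=load('scene22')['im'];a=cv2.resize(s[205:330,460:570],(700,600),interpolation=cv2.INTER_CUBIC)
cv2.imwrite('pics/crop22.png',a[:,:,::-1])
s=load('side22')['im'];a=cv2.resize(s[90:180,230:350],(800,600),interpolation=cv2.INTER_CUBIC)
cv2.imwrite('pics/crop22s.png',a[:,:,::-1])
E
```

```text
(no output)
```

View pics/crop22.png

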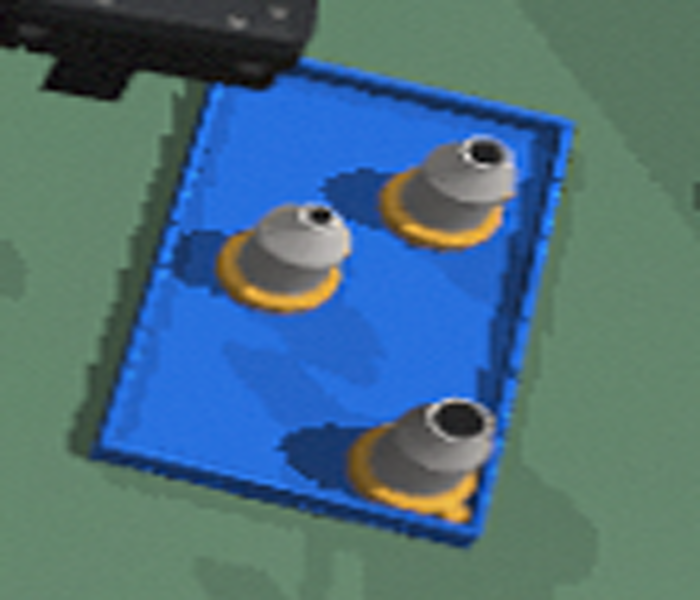

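View pics/crop22s.png

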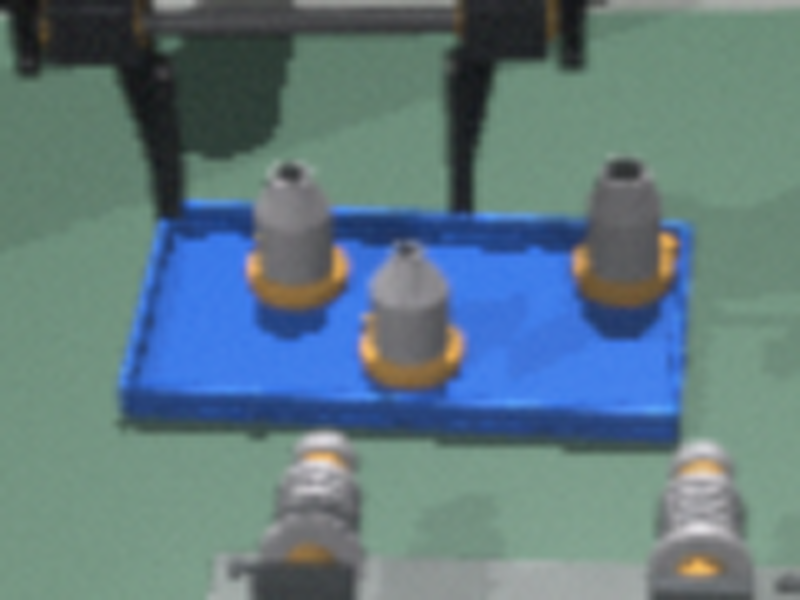

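View pics/scene22.png

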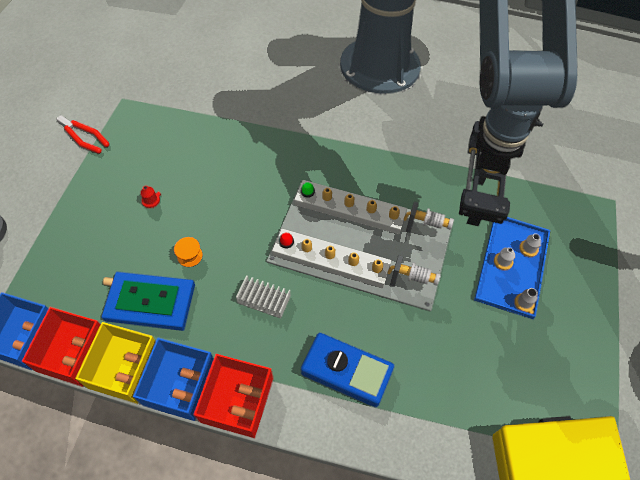

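View pics/wrist22.png

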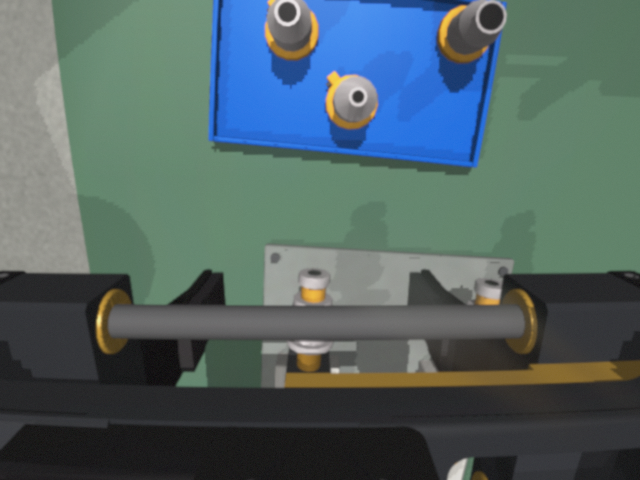

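```bash
python3 - <<'E'
from h import *
sc=np.array([[460,418],[320,216],[488,152]])/[6.364,4.8]+[460,205]
sd=np.array([[625,168],[406,247],[290,171]])*.15+[230,90]
c,s=np.cos(-.098),np.sin(-.098)
o1,d1=ray('scene',sc);o2,d2=ray('side',sd)
for a,b in zip(d1,d2):
    t=np.linalg.lstsq(np.c_[a,-b],o2-o1,rcond=None)[0];p=o1+a*t[0];q=o2+b*t[1];m=(p+q)/2
    print('outlet',m.round(4),np.linalg.norm(p-q).round(4),'tray',((m[:2]-[.5122,.3775])@np.array([[c,-s],[s,c]])).round(4))
    # project predicted collar circle in side
    t=np.linspace(0,6.28,40)
    for n,off,sca in(('side',[230,90],1/.15),('scene',[460,205],np.array([6.364,4.8]))):
        u=(proj(n,np.c_[m[0]+.02*np.cos(t),m[1]+.02*np.sin(t),0*t+.006])-off)*sca
        print(n,'collar bbox crop',u.min(0).round(),u.max(0).round())
E
```

```text
outlet [0.5907 0.4066 0.0527] 0.0005 tray [0.0752 0.0367]
side collar bbox crop [571. 239.] [673. 301.]
scene collar bbox crop [345. 424.] [472. 513.]
outlet [0.5078 0.3582 0.0522] 0.0007 tray [-0.0025 -0.0196]
side collar bbox crop [358. 317.] [463. 382.]
scene collar bbox crop [216. 229.] [339. 311.]
outlet [0.463  0.4086 0.0518] 0.0007 tray [-0.052   0.0262]
side collar bbox crop [245. 240.] [348. 302.]
scene collar bbox crop [380. 168.] [500. 248.]
```

```bash
python3 - <<'E'
from rig import *
s=read_state();print(s['time_s'],s['force'],abs(s['qvel']).max());print(hand_in())
E
```

```text
53.3 [-0.51060917 -0.74498059  0.30999762] 0.3578887921045547
the job is handed in; nothing more can be done
None
```

The job is done and handed in at 53.3 s. `hand_in` gave no verdict, so what follows is from my own checks.

- **Nozzles:** three were on the bench. I pushed each onto spigots a0–a2 of rail a, the green-lamp rail. Each seated with the gripper at the height that puts its underside on the rail, against about 7–8 N.
- **Sleeve:** I pulled rail a's sleeve about 12.2 mm. The force rose to 17 N against the 12 N spring, which is the stop. I held it there for about 1.9 s and opened the jaws. The next pictures showed it forward again, but its speed on release could not be measured. I never touched rail b's sleeve.
- **Tray:** all three nozzles stand upright in the blue tray. Their outlets measured 52–53 mm above the bench (53 expected). Centres in the tray frame are about (75, 37), (−3, −20) and (−52, 26) mm, inside the limits of 90 and 50 mm.
- **Disturbance:** one nozzle already in the tray was knocked about 2–3 cm into a corner while the arm was away. It stayed upright and within the limits, so I left it there.
- **Final check:** both sleeves look forward, the heat sink, spool and red look-alike have not moved in the pictures, and the gripper is clear of everything. The only disagreement was the tray's centre: about 2–3 mm between the scene and wrist views, and up to about 12 mm from the side view, which I did not use.

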